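Step a spacer block along a rail and set the pipe clip

TASK

Space the pipe clip from the end stop by stepping off the wooden spacer block, which stands plain end down against the stop. Walk the block end over end, straight along the lane towards the clip: tip it over so that it lies with its red end ahead, tip it up to stand on its red end, and tip it over again so that it lies with its plain end ahead, each time rolling it over its leading bottom edge without sliding it, lifting it off the board or letting it fall. Then slide the pipe clip along its rail until its yellow plate just touches the block's end, without pushing the block along, let go, and leave the other things on the bench alone.

Things in the scene. Friction and masses are not known exactly. Their poses are not given: they have to be found in the camera images.
- jig: Fixed plywood board on the bench: 530 mm along y, x from -50 to 116 mm, 12 mm thick. Origin on its underside, half-way along, under the lane's centre line. y runs along the lane from the end stop to the clip, x across it towards the steel rail, z up. End stop: dark wood cleat at the -y end, its face at y = -217 mm, 44 mm wide, 14 mm thick, 16 mm high above the board.
- lane (a point): Point on the board's top face above the jig's origin; axes as the jig's. The lane is the strip between two thin black lines 60 mm apart, either side of x = 0. The steel rail runs parallel to it along the whole board: front face at x = 64 mm, 38 mm wide, its top 21 mm above the board.
- block_mid (a point): Centre of the spacer block: pale wood, 36 x 36 x 120 mm, about 0.25 kg, the last 22 mm at one end painted red. Its z axis runs lengthwise from plain to red end. It starts upright, red end up, square to the lane and on its centre line, 1 mm from the end stop. Rolled over its leading bottom edge, its centre moves on by 78 mm (half length plus half width) per quarter turn.
- block: The same block; origin at the centre of its plain end face, z towards the red end.
- block_red (a point): Centre of the block's red end face.
- block_plain (a point): Centre of the block's plain end face.
- clip (a joint): Position of the pipe clip on its rail, m: 0 at the far end of the rail, growing as it slides towards the end stop (the jig's -y), up to 0.17. Stays where it is left; about 2 N of friction plus 4 N per m/s.
- clip_grip (a point): Grip point of the pipe clip: middle of its pair of upright steel ears, 40 mm above the rail's top, at jig x = 83 mm. The ears are 22 mm wide across the rail (jig x) and together 10 mm thick along it, with a small brass screw through them; they reach 11 mm above this point and stand on a steel ring, 30 mm in diameter and 22 mm wide, whose top is 6 mm below it.
- clip_face (a point): Middle of that face of the clip's yellow plate which looks to the end stop, on the lane's centre line, 15 mm above the board. The plate is 4 mm thick, stands across the lane from the rail to 20 mm past the centre line, 3 to 27 mm above the board; it moves with the clip and stands 22 mm nearer the stop than clip_grip.
- tee: Bystander: white plastic pipe tee, 62 x 82 x 41 mm, beyond the board's right end. Origin at its underside.
- tape: Bystander: yellow tape measure, 36 x 128 x 60 mm, beyond the board's left end. Origin at its underside.
- coupling: Bystander: grey pipe coupling, 37 x 54 x 36 mm, beyond the board's right end. Origin at its underside.
Not all that is in view belongs to the job. There is more than one size of the block; the job needs the smallest.

How it is judged (in metres and radians):
On the way, in this order (a step that is already met when the one before it is completed fails the run):
1. the block lies along the lane, red end ahead, one quarter turn on from the stop (y of block_mid in the frame of lane between -0.132 and -0.108 m and x of block_mid in the frame of lane between -0.015 and 0.015 m and angle between the z axis of block and the y axis of jig, either way round below 0.12 rad and z of block_mid in the frame of lane below 0.022 m and y of block_red in the frame of lane above -0.09 m), for 0.2 s.
2. the block stands on its red end, two quarter turns on (y of block_mid in the frame of lane between -0.054 and -0.03 m and x of block_mid in the frame of lane between -0.015 and 0.015 m and angle between block's own z axis and vertical above 3.06 rad and z of block_mid in the frame of lane below 0.064 m), for 0.2 s.
3. the block lies along the lane, plain end ahead, three quarter turns on (y of block_mid in the frame of lane between 0.024 and 0.048 m and x of block_mid in the frame of lane between -0.015 and 0.015 m and angle between the z axis of block and the y axis of jig, either way round below 0.12 rad and z of block_mid in the frame of lane below 0.022 m and y of block_plain in the frame of lane above 0.07 m), for 0.2 s.
At the end, for the whole second after the job is handed in: The block lies flat along the lane (within 0.12 rad), plain end towards the clip, its centre 234 mm from where it stood (within 12 mm along the lane and 15 mm of the centre line); the clip's yellow plate is within 4 mm of the block's plain end; all is at rest (all of step 3 and z of clip_face in the frame of block above -0.004 m and distance between clip_face and block_plain below 0.025 m and linear speed of block below 0.01 m/s and velocity of joint clip below 0.01 m/s); the robot touches nothing.
It fails at once if the block is lifted clear of the board (by more than about 20 mm) (z of each of block_red, block_plain in the frame of lane above 0.038 m).
It fails at once if the block is dropped or falls over (angular speed of block above 6 rad/s).
It fails at once if a bystander (tee, tape measure or coupling) is moved by more than 20 mm (distance of any of tee, tape, coupling from where it was at the start of the episode above 0.02 m).
It also fails if it takes over 72 s, if anything falls off the work surface, if the arm or the gripper's body presses on something with over 40 N, if the wrist force passes 120 N, or if a joint passes its speed limit or range.

ROBOT

A 6-joint arm with a two-finger parallel gripper is mounted at the origin on a cart in front of the work surface, level with it; the furniture and walls round the work are solid. World frame = base frame: x ahead of the robot, y to its left, z up, the work surface at z = 0. Lengths are in m, angles in degrees, forces in N, time in s.
With the tool pointing down it reaches from about 0.35 to 0.875 m from the base axis. Payload 4.2 kg.
Tool frame: the origin (TCP) lies at the very end of the fingers, on their centre line; the grasp point (between the pads) lies r.pinch_z behind it (r.pinch_z is the distance from the TCP to the grasp point, in m); y points along the fingers, z is the direction in which the jaws open and shut, and the axes are right-handed (so a half turn about y gives the same grasp; the last joint's range is limited). The gripper opens to 87 mm and grips with 3 to 60 N. Pads are 19 mm wide; open, the fingers measure 117 mm over their backs; the gripper's body (75 mm by 190 mm) begins 51 mm behind the grasp point.
Start: joints at [89.931, 22.042, 0.453, 0, -68.411, -14.817], TCP at [0.161, 0.604, 0.223] pointing down, gripper open.
Joint ranges: [-179.83, 179.83], [-69.29, 118.12], [-61.27, 80.66], [-181.25, 117.63], [-171.15, -9.14], [-177.46, 177.46]. Speed limits (degrees/s): [159.86, 159.86, 180, 180, 180, 180].

INTERFACE

Orientations are given as a 3x3 rotation matrix whose columns are the frame's x, y, z axes.
In Python, from station import sense, capture, camera_params, r gives the robot as it stands.
- The arm moves only by the tool move_arm, never from a script. Its argument "increments" is text: rows parted by semicolons, each of 7 numbers parted by spaces: the closure, from -1 (fully open) to 1 (shut), so that 0 is half open, then the shift along the tool's x, y, z in m, then the turn, a rotation vector about the tool's x, y, z in rad. In form: hand x y z wx wy wz; .... A call has 1 to 8 rows; each row is the pose to reach, as a shift and turn from the pose commanded when the call began, along the tool's axes at that moment; what a row does not reach only later rows make up. A row lasts 1/10 s, in which the tool goes at most 50 mm and 8.59 degrees, less where a joint would pass 70% of its speed; a pose out of reach is approached as far as the arm can. A call with a gripper value outside its range is refused whole. The fingers move at their own pace and stop on an object; the grip force is fixed at half the most. Time passes only in rows, so rows that repeat a pose let the fingers close. It gives the time, the measured TCP pose, the force and the opening at its end, in the units of the state.
- sense(): the state, without advancing time (a new reading comes with each control period).
- capture(name): name is "side" or "top"; returns (picture, depth): 480x640x3 uint8, red, green, blue; 480x640 float32, m along the optical axis (not along the pixel's ray), 0 where there is no reading.
- camera_params(name): a dict with "fx", "fy", "cx", "cy" (pixels), "xyz" and "orientation" of the camera in the world. Camera axes: x right, y down, z forward; pixel columns grow to the right and rows downward; lengths in m; the calibration is good to about 2 mm. A picture is of the moment at which its call begins. camera_params takes no time and is no camera call.
- r.finish_job(): hands the job in, once; it reports no verdict.
The state is a dict: "time_s": time; "joints": joint angles; "joint_velocities": joint speeds; "effort": joint torques, N m; "tcp_pos": TCP position; "ee_rot": TCP orientation; "wrist_force": force on the tool from outside, world axes, zero at the start; "moment": the same for the moment, N m; "gripper_width": opening from 0.0 (shut) to 1.0 (fully open).
Only numpy, scipy, OpenCV 4.12 (cv2) and the standard library are available. Lean on these libraries where they do the work, as an engineer would, in place of code of your own. Each camera call takes 0.05 s, during which the arm holds its last target.

## Working session

There is one attempt and no reset: what is moved stays moved. The work goes in short steps, Python scripts to look and compute and a tool call to move; the robot and the scene stay as the last step left them, time stands still between calls to the robot, and variables do not carry over. Pictures are saved under pics/ and viewed, and the job is handed in when it is done.

Besides the shell and the picture viewer there is one more tool, called after ">>>" as name(argument=value, ...) on one line, values as JSON. move_arm: Moves the arm, as the interface text tells. Its arguments: {"type":"object","properties":{"increments":{"type":"string"}},"required":["increments"]}

```bash
mkdir -p pics; ls; python3 - <<'E'
from station import sense, capture, camera_params, r
import cv2,numpy as np
s=sense()
for k in s: print(k,np.round(s[k],3).tolist())
print(r.pinch_z)
for n in ("side","top"):
    p,d=capture(n); cv2.imwrite(f"pics/{n}0.png",p[:,:,::-1]); np.save(f"pics/{n}0_d.npy",d)
    c=camera_params(n); print(n,{k:np.round(v,4).tolist() for k,v in c.items()})
E
```

```text
pics
time_s 0.0
joints [89.933, 22.092, 0.382, -0.026, -68.412, -14.818]
joint_velocities [-0.03, 0.007, -0.003, 0.002, -0.051, 0.04]
effort [0.002, -39.067, 18.74, 4.22, 0.011, -0.0]
tcp_pos [0.16, 0.603, 0.221]
ee_rot [[-0.966, -0.0, -0.257], [0.257, -0.002, -0.966], [-0.0, -1.0, 0.002]]
wrist_force [0.207, 0.408, 0.076]
moment [-0.027, -0.012, -0.027]
gripper_width 0.997
0.0187
side {'fx': 600.9772, 'fy': 600.9772, 'cx': 315.2492, 'cy': 241.2946, 'xyz': [0.4686, -1.3351, 0.8996], 'orientation': [[0.9999, -0.0052, 0.0095], [-0.0108, -0.4986, 0.8668], [0.0002, -0.8668, -0.4986]]}
top {'fx': 587.4105, 'fy': 587.4105, 'cx': 318.0401, 'cy': 243.096, 'xyz': [0.3086, -0.0077, 1.6275], 'orientation': [[0.0276, -0.993, 0.1148], [-0.9996, -0.0265, 0.0117], [-0.0086, -0.1151, -0.9933]]}
```

View pics/side0.png

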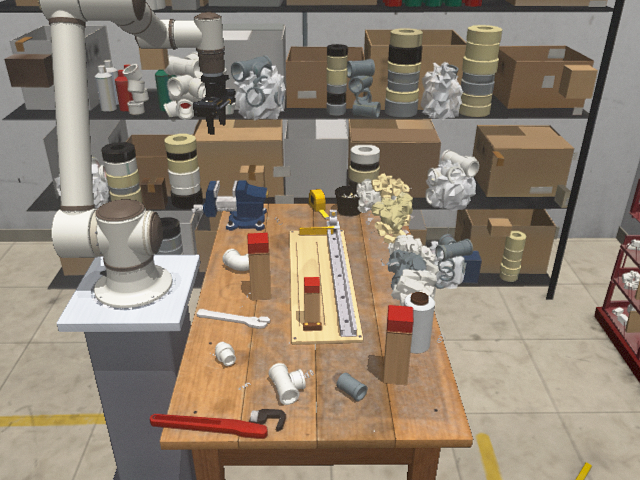

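View pics/top0.png

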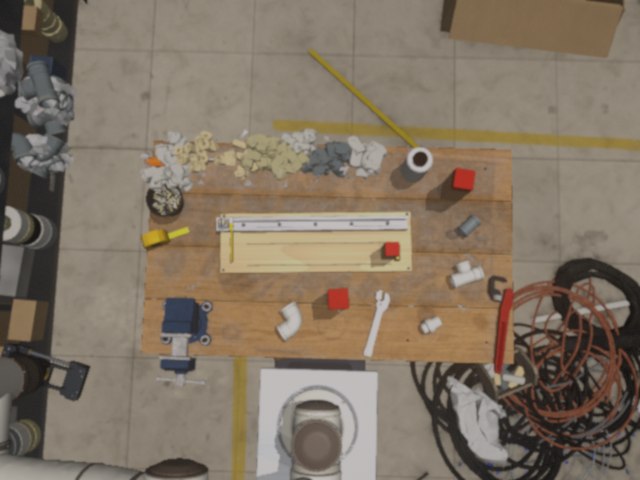

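The three red-topped wooden blocks are: side (313,300) / top (392,249), small, on the board at the stop; side (258,265) / top (338,299), taller, on the bench; and side (398,345) / top (463,180), taller, on the bench. I choose the first, since it is the smallest and stands in the lane. Next I check it in a crop and measure.

```bash
cat > h.py <<'E'
import numpy as np,cv2
from station import sense,capture,camera_params,r
def ray(n,u,v):
    c=camera_params(n); d=np.array([(u-c['cx'])/c['fx'],(v-c['cy'])/c['fy'],1.]); R=np.array(c['orientation'])
    return np.array(c['xyz']),R@d
def onz(n,u,v,z):
    o,d=ray(n,u,v); return o+d*(z-o[2])/d[2]
def proj(n,p):
    c=camera_params(n); q=np.array(c['orientation']).T@(np.array(p)-c['xyz']); return np.array([c['fx']*q[0]/q[2]+c['cx'],c['fy']*q[1]/q[2]+c['cy']])
E
python3 - <<'E'
from h import *
a=cv2.imread('pics/side0.png'); b=cv2.imread('pics/top0.png')
c1=cv2.resize(a[200:350,270:380],None,fx=4,fy=4,interpolation=cv2.INTER_CUBIC)
c2=cv2.resize(b[200:285,205:425],None,fx=3.6,fy=3.6,interpolation=cv2.INTER_CUBIC)
cv2.imwrite('pics/c1.png',c1);cv2.imwrite('pics/c2.png',c2)
# board mask top
hsv=cv2.cvtColor(b,cv2.COLOR_BGR2HSV)
print(hsv[262,300],hsv[240,350],hsv[280,250],hsv[265,225], b[262,300])
E
```

```text
[ 24  63 193] [ 23  69 193] [ 15 100 125] [ 19  83 190] [145 184 193]
```

View pics/c1.png

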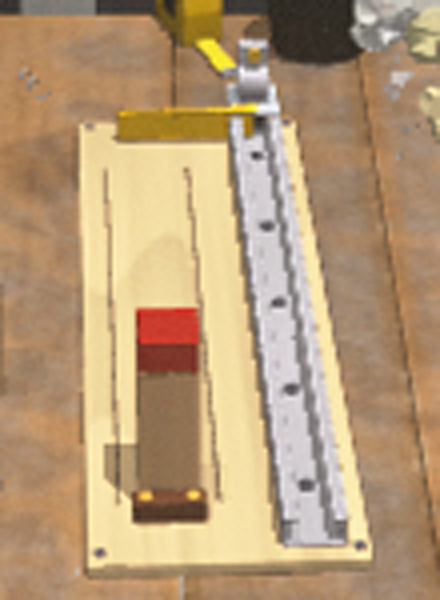

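View pics/c2.png

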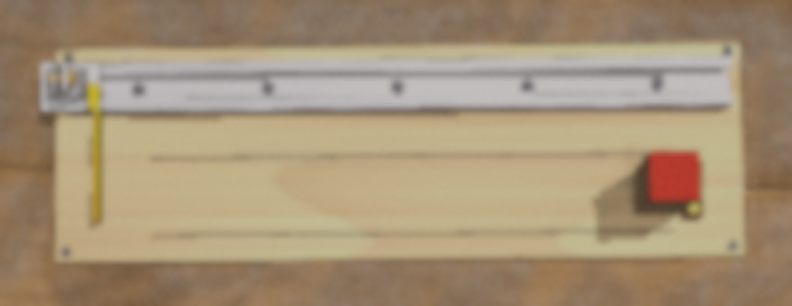

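The crop shows the small block in the lane against the stop, red end up (side (313,285), top (392,249)). The yellow plate is at the far end of the rail. Now I measure the board frame.

```bash
cat > jig.py <<'E'
from h import *
def edges(img):
    hsv=cv2.cvtColor(img,cv2.COLOR_BGR2HSV).astype(int)
    return hsv
E
python3 - <<'E'
from h import *
b=cv2.imread('pics/top0.png').astype(float)
g=b[:,:,0] # blue channel: board high, bench low
print(g[262:285,300].astype(int)); print(g[205:216,300].astype(int)); print(g[262,400:425].astype(int),g[262,210:230].astype(int))
def sub(p,thr):
    # first crossing from inside to out
    i=np.where(p<thr)[0][0]; return i-1+(p[i-1]-thr)/(p[i-1]-p[i])
F=[];Bk=[];R=[];L=[]
for u in list(range(230,405,5)):
    F.append((u,266+sub(g[266:290,u],110)))
for v in range(225,270,3):
    R.append((405+sub(g[v,405:425],110),v)); 
for v in range(236,268,3):
    L.append((226-sub(g[v,226:205:-1],110),v))
for nm,X in (('F',F),('R',R),('L',L)):
    P=np.array([onz('top',u,v,0.012 if nm!='x' else 0) for u,v in X])[:,:2]
    vx,vy,x0,y0=cv2.fitLine(P.astype(np.float32),cv2.DIST_HUBER,0,.001,.001).ravel()
    print(nm,vx,vy,x0,y0,np.degrees(np.arctan2(vy,vx)), np.abs((P-[x0,y0])@[-vy,vx]).max())
# red top
hsv=cv2.cvtColor(b.astype(np.uint8),cv2.COLOR_BGR2HSV)
m=((hsv[:,:,0]<8)|(hsv[:,:,0]>172))&(hsv[:,:,1]>180)&(hsv[:,:,2]>80)
m[:, :370]=0;m[:,420:]=0;m[:235]=0;m[265:]=0
v,u=np.where(m);print(len(v),u.mean(),v.mean(),u.min(),u.max(),v.min(),v.max()); print(onz('top',u.mean(),v.mean(),.132))
cn,_=cv2.findContours(m.astype(np.uint8),cv2.RETR_EXTERNAL,cv2.CHAIN_APPROX_NONE); print(cv2.minAreaRect(cn[0]))
m=(abs(hsv[:,:,0].astype(int)-26)<6)&(hsv[:,:,1]>180)
m[:,:215]=0;m[:,250:]=0;m[:200]=0;m[285:]=0
v,u=np.where(m);print(len(v),u.mean(),v.mean(),u.min(),u.max(),v.min(),v.max()); print(onz('top',u.mean(),v.mean(),.039),onz('top',u.mean(),v.max(),.039))
# side red
a=cv2.imread('pics/side0.png');hsv=cv2.cvtColor(a,cv2.COLOR_BGR2HSV)
m=((hsv[:,:,0]<8)|(hsv[:,:,0]>172))&(hsv[:,:,1]>180)&(hsv[:,:,2]>190)
m[:, :295]=0;m[:,330:]=0;m[:270]=0;m[305:]=0
v,u=np.where(m);print(len(v),u.mean(),v.mean(),u.min(),u.max(),v.min(),v.max()); print(onz('side',u.mean(),v.mean(),.132))
d=np.load('pics/top0_d.npy');print(d[240,350],d[249,392],d[224,300],d[290,250])
E
```

```text
[145 141 132 130 139 141 141 142 141 126 102  92  92  91  91  92  93  88
  87  91  92  95 100]
[ 98  99  99  99  98  97  94 103 125 141 150]
[141 141 141 141 140 139 139 140 138 138 135 120  99  92  94  94  95  96
  97  98 100 101 103 101  98] [ 87  89  88  85  81  83  86  89  86  86 107 125 131 131 131 132 132 134
 129 118]
F 0.034941312 -0.99938935 0.41882205 -0.038817048 -87.9976 0.0016063674431260034
R 0.99924445 0.038865134 0.5109062 -0.2449372 2.227369 0.0009775333177115188
L 0.9986123 0.052664187 0.4678651 0.2816081 3.018832 0.0005931210477693554
149 391.46308724832215 248.84563758389262 386 398 243 255
[ 0.47171975 -0.17823429  0.132     ]
((392.0, 249.0), (12.0, 12.0), 90.0)
7 230.57142857142858 230.14285714285714 230 231 225 255
[0.52151535 0.25093475 0.039     ] [0.45334562 0.24787789 0.039     ]
124 311.5 281.06451612903226 305 318 277 285
[ 0.4726078  -0.18398132  0.132     ]
1.6288451 1.5009964 1.6285272 1.6254454
```

```bash
python3 - <<'E'
from h import *
a=cv2.imread('pics/side0.png')
cv2.imwrite('pics/c3.png',cv2.resize(a[0:140,150:270],None,fx=4.2,fy=4.2,interpolation=cv2.INTER_CUBIC))
# tall distractors: red tops in both views -> triangulate
def reds(n,path):
    im=cv2.imread(path);hsv=cv2.cvtColor(im,cv2.COLOR_BGR2HSV)
    m=(((hsv[:,:,0]<8)|(hsv[:,:,0]>172))&(hsv[:,:,1]>180)&(hsv[:,:,2]>(140 if n=='top' else 190))).astype(np.uint8)
    k,l,st,c=cv2.connectedComponentsWithStats(m)
    return [(st[i].tolist(),c[i].round(1)) for i in range(1,k) if st[i][4]>60]
for n in('side','top'):
    for q in reds(n,f'pics/{n}0.png'): print(n,q)
dt=np.load('pics/top0_d.npy')
def dp(u,v):
    c=camera_params('top');z=dt[v,u];R=np.array(c['orientation']);return np.array(c['xyz'])+R@np.array([(u-c['cx'])/c['fx']*z,(v-c['cy'])/c['fy']*z,z])
for u,v in((338,299),(463,180),(392,249),(419,160),(292,312),(187,315),(232,224),(466,268),(468,226),(154,238),(223,220)): print(u,v,dp(u,v).round(3))
E
```

```text
side ([248, 233, 20, 11, 162], array([257.9, 237.8]))
side ([305, 277, 14, 9, 124], array([311.5, 281.1]))
side ([389, 305, 23, 17, 325], array([400. , 312.9]))
side ([235, 427, 31, 6, 101], array([251.7, 429.7]))
top ([454, 169, 21, 20, 337], array([463.8, 178.5]))
top ([386, 243, 13, 13, 149], array([391.5, 248.8]))
top ([328, 289, 21, 20, 360], array([337.8, 298.6]))
top ([500, 290, 13, 38, 219], array([505.8, 307.1]))
338 299 [ 0.339 -0.044  0.17 ]
463 180 [ 0.647 -0.352  0.169]
392 249 [ 0.471 -0.179  0.133]
419 160 [ 0.726 -0.259  0.058]
292 312 [0.304 0.075 0.047]
187 315 [0.289 0.341 0.111]
232 224 [0.538 0.247 0.043]
466 268 [ 0.435 -0.39   0.04 ]
468 226 [ 0.55  -0.396  0.04 ]
154 238 [0.493 0.455 0.054]
223 220 [0.542 0.265 0.083]
```

View pics/c3.png

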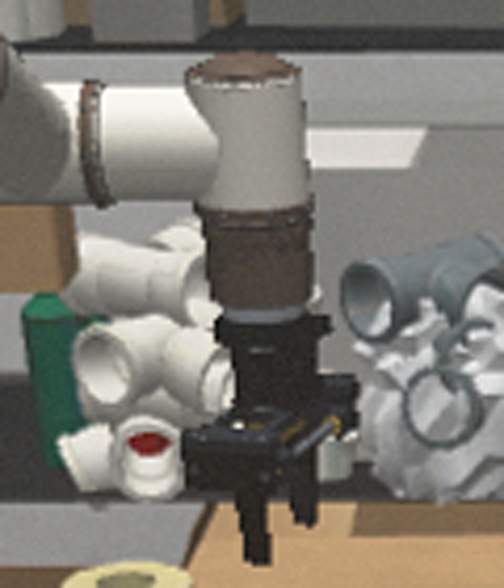

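```bash
python3 - <<'E'
from h import *
print([onz('top',u,v,.17).round(4) for u,v in((338,288.5),(327.5,288.5),(348.5,288.5),(327.5,308.5),(348.5,308.5))])
b=cv2.imread('pics/top0.png');print(b[283:293,338],b[283:293,332],b[283:293,344])
a=cv2.imread('pics/side0.png')
cv2.imwrite('pics/c4.png',np.hstack([cv2.resize(b[280:320,318:358],None,fx=9,fy=9,interpolation=cv2.INTER_NEAREST),cv2.resize(b[340:420,0:100],None,fx=4.5,fy=4.5,interpolation=cv2.INTER_NEAREST)[:360]]))
ex=np.array([.99939,.0349,0]);O=np.array([.46688,.0175,0])
print((np.array(onz('top',338,288.5,.17))-O)@ex)
E
```

```text
[array([ 0.3653, -0.0431,  0.17  ]), array([ 0.3646, -0.0171,  0.17  ]), array([ 0.3661, -0.069 ,  0.17  ]), array([ 0.3155, -0.0184,  0.17  ]), array([ 0.3169, -0.0701,  0.17  ])]
[[ 91 113 137]
 [ 88 111 135]
 [ 85 109 134]
 [ 84 109 135]
 [ 82 106 137]
 [ 69  89 149]
 [ 49  64 164]
 [ 42  55 174]
 [ 41  54 175]
 [ 42  54 175]] [[ 84 107 131]
 [ 82 106 129]
 [ 87 108 129]
 [ 89 111 132]
 [ 91 110 135]
 [ 78  98 138]
 [ 57  73 153]
 [ 42  55 169]
 [ 42  55 175]
 [ 41  54 175]] [[ 95 120 146]
 [ 90 115 141]
 [ 90 114 140]
 [ 90 113 139]
 [ 82 102 138]
 [ 60  77 152]
 [ 45  59 170]
 [ 44  56 177]
 [ 42  55 177]
 [ 42  55 177]]
-0.10358247394556959
```

View pics/c4.png

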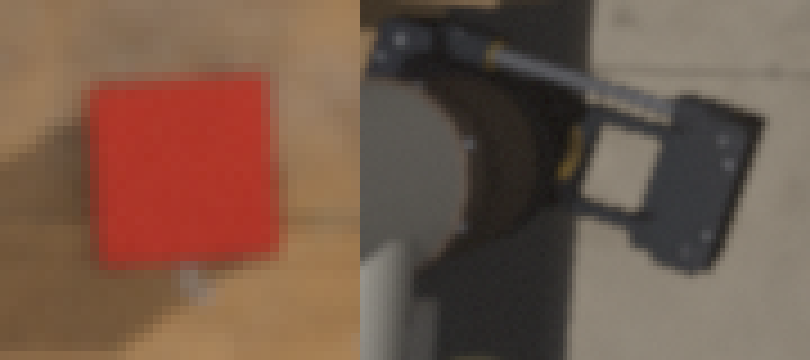

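```bash
cat > plan.py <<'E'
from h import *
import json,os,sys
from scipy.spatial.transform import Rotation as Ro
EX=np.array([.99939,.0349,0]);EY=np.array([-.0349,.99939,0]);EZ=np.array([0,0,1.])
O=np.array([.46688,.0175,.012])   # lane origin on board top
R0=np.stack([EY,-EZ,-EX],1)
def J(x,y,z): return O+x*EX+y*EY+z*EZ
def toJ(p): d=np.array(p)-O; return np.array([d@EX,d@EY,d@EZ])
def pose(x,y,z,tilt,yaw=0):
    """pinch at lane coords, tilt deg about tool z"""
    R=Ro.from_rotvec([0,0,np.radians(yaw)]).as_matrix()@R0@Ro.from_rotvec([0,0,np.radians(tilt)]).as_matrix()
    return J(x,y,z)+r.pinch_z*R[:,1],R
def load():
    q=json.load(open('cmd.json'));return np.array(q['p']),np.array(q['R'])
def save(p,R): json.dump({'p':list(map(float,p)),'R':np.array(R).tolist()},open('cmd.json','w'))
def rows(ps,hand):
    """rows rel. to commanded pose; saves the rounded last pose as new command"""
    p0,Rr=load();out=[]
    if not hasattr(hand,'__len__'): hand=[hand]*len(ps)
    for (p,R),h in zip(ps,hand):
        d=np.round(Rr.T@(p-p0),4);w=np.round(Ro.from_matrix(Rr.T@R).as_rotvec(),4)
        out.append(f"{h:g} "+" ".join(f"{v:g}" for v in [*d,*w]))
    save(p0+Rr@d,Rr@Ro.from_rotvec(w).as_matrix())
    print("; ".join(out))
def state():
    s=sense();p=np.array(s['tcp_pos']);R=np.array(s['ee_rot'])
    pin=p-r.pinch_z*R[:,1];c=load()
    print('t',s['time_s'],'tcp jig',toJ(p).round(4),'pinch jig',toJ(pin).round(4),'cmd-meas mm',((c[0]-p)*1e3).round(1),'roterr',np.degrees(Ro.from_matrix(R.T@c[1]).as_rotvec()).round(1),'F',np.round(s['wrist_force'],1),'w',round(s['gripper_width']*87,1),'j',np.round(s['joints'],0))
    t=np.degrees(Ro.from_matrix(R0.T@R).as_rotvec());print('rot vs R0',t.round(1))
E
python3 - <<'E'
from plan import *
s=sense()
y=np.arctan2(s['ee_rot'][1][2],s['ee_rot'][0][2])
zc=np.array([np.cos(y),np.sin(y),0]);yc=np.array([0,0,-1.])
save([.161,.604,.223],np.stack([np.cross(yc,zc),yc,zc],1)); 
p0,Rs=load()
rel=Ro.from_matrix(Rs.T@R0).as_rotvec();print(np.degrees(rel))
pts=np.array([[.161,.604,.223],[.30,.52,.30],[.42,.38,.32],[.48,.2,.32],[.49,0,.32],J(0,-.24,.0)*[1,1,0]+[0,0,.32]])
L=np.r_[0,np.cumsum(np.linalg.norm(np.diff(pts,axis=0),axis=1))]
n=24;P=[]
for k in range(1,n+1):
    s_=L[-1]*k/n;p=np.array([np.interp(s_,L,pts[:,i]) for i in range(3)])
    P.append((p,Rs@Ro.from_rotvec(rel*k/n).as_matrix()))
print(L[-1]/n)
for i in range(0,n,8): rows(P[i:i+8],-.2)
E
```

```text
[ 0.         73.10410406  0.        ]
0.04075164437516748
-0.2 -0.0354 -0.0175 0.0103 0 0.0532 0; -0.2 -0.0707 -0.0349 0.0206 0 0.1063 0; -0.2 -0.1061 -0.0524 0.0309 0 0.1595 0; -0.2 -0.1414 -0.0698 0.0412 0 0.2127 0; -0.2 -0.1756 -0.0796 0.059 0 0.2658 0; -0.2 -0.209 -0.084 0.0819 0 0.319 0; -0.2 -0.2424 -0.0884 0.1049 0 0.3721 0; -0.2 -0.2758 -0.0928 0.1278 0 0.4253 0
-0.2 -0.0396 -0.0042 0.0077 0 0.0532 0; -0.2 -0.0741 -0.0042 0.0295 0 0.1063 0; -0.2 -0.1085 -0.0042 0.0513 0 0.1595 0; -0.2 -0.143 -0.0042 0.073 0 0.2127 0; -0.2 -0.1774 -0.0042 0.0948 0 0.2658 0; -0.2 -0.2092 -0.0042 0.1198 0 0.319 0; -0.2 -0.2365 -0.0042 0.1501 0 0.3721 0; -0.2 -0.2638 -0.0042 0.1803 0 0.4253 0
-0.2 -0.0374 -0 0.0162 0 0.0532 0; -0.2 -0.0748 -0 0.0325 0 0.1063 0; -0.2 -0.1111 -0 0.0507 0 0.1595 0; -0.2 -0.1464 -0 0.0712 0 0.2127 0; -0.2 -0.1816 -0 0.0917 0 0.2658 0; -0.2 -0.2168 -0 0.1121 0 0.319 0; -0.2 -0.2521 -0 0.1326 0 0.3721 0; -0.2 -0.2873 -0 0.1531 0 0.4253 0
```

>>> move_arm(increments="-0.2 -0.0354 -0.0175 0.0103 0 0.0532 0; -0.2 -0.0707 -0.0349 0.0206 0 0.1063 0; -0.2 -0.1061 -0.0524 0.0309 0 0.1595 0; -0.2 -0.1414 -0.0698 0.0412 0 0.2127 0; -0.2 -0.1756 -0.0796 0.059 0 0.2658 0; -0.2 -0.209 -0.084 0.0819 0 0.319 0; -0.2 -0.2424 -0.0884 0.1049 0 0.3721 0; -0.2 -0.2758 -0.0928 0.1278 0 0.4253 0")

```text
time_s: 0.9
tcp_pos: [0.3949, 0.4081, 0.3151]
ee_rot: [[-0.773, -0.001, -0.634], [0.634, -0.001, -0.773], [0.0, -1.0, 0.001]]
wrist_force: [0.9, 0.2, 0.8]
gripper_width: 0.6
```

>>> move_arm(increments="-0.2 -0.0396 -0.0042 0.0077 0 0.0532 0; -0.2 -0.0741 -0.0042 0.0295 0 0.1063 0; -0.2 -0.1085 -0.0042 0.0513 0 0.1595 0; -0.2 -0.143 -0.0042 0.073 0 0.2127 0; -0.2 -0.1774 -0.0042 0.0948 0 0.2658 0; -0.2 -0.2092 -0.0042 0.1198 0 0.319 0; -0.2 -0.2365 -0.0042 0.1501 0 0.3721 0; -0.2 -0.2638 -0.0042 0.1803 0 0.4253 0")

```text
time_s: 1.7
tcp_pos: [0.4841, 0.1014, 0.3191]
ee_rot: [[-0.442, -0.001, -0.897], [0.897, -0.0, -0.442], [0.0, -1.0, 0.001]]
wrist_force: [1.3, 0.3, 0.3]
gripper_width: 0.601
```

>>> move_arm(increments="-0.2 -0.0374 0 0.0162 0 0.0532 0; -0.2 -0.0748 0 0.0325 0 0.1063 0; -0.2 -0.1111 0 0.0507 0 0.1595 0; -0.2 -0.1464 0 0.0712 0 0.2127 0; -0.2 -0.1816 0 0.0917 0 0.2658 0; -0.2 -0.2168 0 0.1121 0 0.319 0; -0.2 -0.2521 0 0.1326 0 0.3721 0; -0.2 -0.2873 0 0.1531 0 0.4253 0")

```text
time_s: 2.5
tcp_pos: [0.4743, -0.2238, 0.3192]
ee_rot: [[-0.033, -0.001, -0.999], [0.999, 0.0, -0.033], [0.0, -1.0, 0.001]]
wrist_force: [0.8, 0.9, -0.4]
gripper_width: 0.603
```

```bash
python3 -c "
from plan import *
state()"
```

```text
t 2.5 tcp jig [-0.001  -0.2414  0.3072] pinch jig [-0.001  -0.2414  0.3259] cmd-meas mm [1.  1.4 0.8] roterr [-0.  -0.1  0. ] F [ 0.8  0.9 -0.4] w 52.4 j [ -8.   9.  -4.  -0. -77.   9.]
rot vs R0 [ 0.   0.1 -0. ]
```

```bash
python3 - <<'E'
from plan import *
X=-.001
t=45
def back(y,z,tilt,d):
    a=np.radians(tilt) # tool y dir = down*cos - ey*sin(tilt)
    ty=np.array([-np.sin(a),-np.cos(a)])
    return y-d*ty[0],z-d*ty[1]
a0=(-.2414,.3259); a1=back(-.207,.080,-45,.10); print(a1)
P=[]
for k in range(1,9):
    f=k/8;P.append(pose(X,a0[0]+f*(a1[0]-a0[0]),a0[1]+f*(a1[1]-a0[1]),-45*f))
rows(P,-.2)
P=[]
for k in range(1,9):
    P.append(pose(X,*back(-.207,.080,-45,.10*max(0,(1-k/6))),-45))
rows(P,-.2)
E
```

```text
(np.float64(-0.27771067811865474), np.float64(0.15071067811865477))
-0.2 -0.0041 0.0226 0.001 -0 0 -0.0982; -0.2 -0.0068 0.0442 0.001 -0 0 -0.1963; -0.2 -0.0096 0.0657 0.001 -0 0 -0.2945; -0.2 -0.0124 0.087 0.001 -0 0 -0.3927; -0.2 -0.0153 0.1081 0.001 -0 0 -0.4909; -0.2 -0.0182 0.129 0.001 -0 0 -0.589; -0.2 -0.0213 0.1498 0.001 -0 0 -0.6872; -0.2 -0.0245 0.1705 0.001 -0 0 -0.7854
-0.2 0 0.0167 -0 -0 0 0; -0.2 0 0.0334 -0 -0 0 0; -0.2 0 0.05 -0 -0 0 0; -0.2 0 0.0667 -0 -0 0 0; -0.2 0 0.0834 -0 -0 0 0; -0.2 0 0.1 -0 -0 0 0; -0.2 0 0.1 -0 -0 0 0; -0.2 0 0.1 -0 -0 0 0
```

>>> move_arm(increments="-0.2 -0.0041 0.0226 0.001 0 0 -0.0982; -0.2 -0.0068 0.0442 0.001 0 0 -0.1963; -0.2 -0.0096 0.0657 0.001 0 0 -0.2945; -0.2 -0.0124 0.087 0.001 0 0 -0.3927; -0.2 -0.0153 0.1081 0.001 0 0 -0.4909; -0.2 -0.0182 0.129 0.001 0 0 -0.589; -0.2 -0.0213 0.1498 0.001 0 0 -0.6872; -0.2 -0.0245 0.1705 0.001 0 0 -0.7854")

```text
time_s: 3.3
tcp_pos: [0.4748, -0.2471, 0.1482]
ee_rot: [[-0.025, -0.024, -0.999], [0.704, 0.709, -0.035], [0.71, -0.704, -0.001]]
wrist_force: [0.0, 0.0, 0.6]
gripper_width: 0.599
```

```bash
python3 -c "
from plan import *
state()
for n in ('side','top'):
    p,d=capture(n); cv2.imwrite(f'pics/{n}1.png',p[:,:,::-1])
a=cv2.imread('pics/side1.png')[150:400,180:430];b=cv2.imread('pics/top1.png')[170:370,300:500]
cv2.imwrite('pics/c5.png',np.hstack([cv2.resize(a,(400,400)),cv2.resize(b,(400,400))]))
"
```

```text
t 3.3 tcp jig [-0.0013 -0.2648  0.1362] pinch jig [-0.0013 -0.278   0.1494] cmd-meas mm [ -2.2  70.9 -69.4] roterr [0.  0.  0.2] F [0.  0.  0.6] w 52.1 j [-33.  34.   9. -36. -94.  42.]
rot vs R0 [ -0.    0.  -45.2]
```

View pics/c5.png

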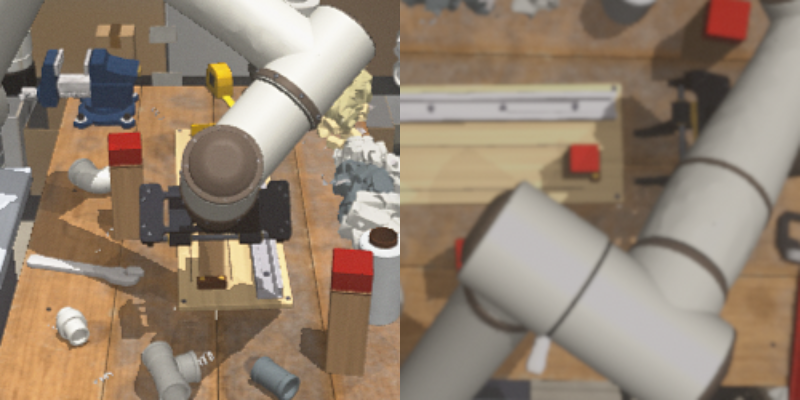

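Side view: the gripper is tilted behind the stop. Top view: the fingers (crop (650,130) and (650,182)) straddle the block (585,158). I continue.

>>> move_arm(increments="-0.2 0 0.0167 0 0 0 0; -0.2 0 0.0334 0 0 0 0; -0.2 0 0.05 0 0 0 0; -0.2 0 0.0667 0 0 0 0; -0.2 0 0.0834 0 0 0 0; -0.2 0 0.1 0 0 0 0; -0.2 0 0.1 0 0 0 0; -0.2 0 0.1 0 0 0 0")

```text
time_s: 4.2
tcp_pos: [0.4727, -0.1762, 0.0795]
ee_rot: [[-0.027, -0.025, -0.999], [0.708, 0.705, -0.037], [0.706, -0.709, -0.001]]
wrist_force: [0.3, -1.1, 0.9]
gripper_width: 0.602
```

```bash
python3 -c "
from plan import *
state()
for n in ('side','top'):
    p,d=capture(n); cv2.imwrite(f'pics/{n}2.png',p[:,:,::-1])
a=cv2.imread('pics/side2.png')[220:380,240:400];b=cv2.imread('pics/top2.png')[200:300,340:440]
cv2.imwrite('pics/c6.png',np.hstack([cv2.resize(a,(400,400)),cv2.resize(b,(400,400))]))
d=capture('top')[1]
print(d[290:310:5,320:360:8])
"
```

```text
t 4.2 tcp jig [-0.0009 -0.1938  0.0675] pinch jig [-0.0009 -0.207   0.0808] cmd-meas mm [-0.1  0.  -0.8] roterr [-0.   0.1 -0.1] F [ 0.3 -1.1  0.9] w 52.4 j [-28.  35.  -1. -38. -82.  45.]
rot vs R0 [ -0.   -0.1 -44.9]
[[0.95556647 0.95330656 0.95232016 0.950304   0.95020175]
 [0.9569226  0.9500163  0.95190585 0.9496699  0.95050174]
 [0.9612669  0.9536028  0.9525725  0.9497509  0.94749844]
 [0.9656446  0.9584006  0.95314837 0.95073545 0.95068306]]
```

View pics/c6.png

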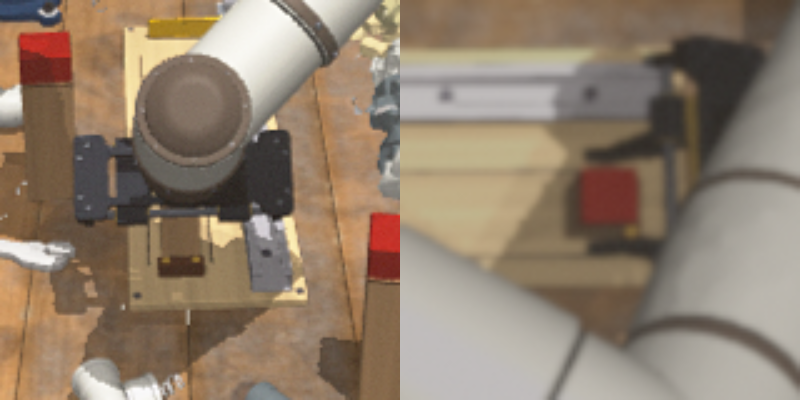

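Top view: the block (crop (610,197)) sits centred between the fingers (rows 155 and 245). I close.

>>> move_arm(increments="1 0 0 0 0 0 0; 1 0 0 0 0 0 0; 1 0 0 0 0 0 0; 1 0 0 0 0 0 0; 1 0 0 0 0 0 0")

```text
time_s: 4.85
tcp_pos: [0.4724, -0.1764, 0.0784]
ee_rot: [[-0.025, -0.025, -0.999], [0.707, 0.706, -0.035], [0.707, -0.707, -0.0]]
wrist_force: [0.4, -0.2, 1.3]
gripper_width: 0.41
```

```bash
python3 -c "
from plan import *
state()
# roll about P1=(-.180,0), start pinch as measured ; small lift bias
s=sense();p=np.array(s['tcp_pos']);R=np.array(s['ee_rot']);pin=toJ(p-r.pinch_z*R[:,1])
X=-.001;P1=np.array([-.180,0]);v=np.array([-.207,.080])-P1
def roll(v,P,th,lift):
    a=np.radians(th);c,s=np.cos(a),np.sin(a)
    return P+np.array([v[0]*c+v[1]*s,-v[0]*s+v[1]*c])+[0,lift]
ps=[pose(X,*roll(v,P1,90*k/24,.0005),-45+90*k/24) for k in range(1,25)]
for i in (0,8,16): rows(ps[i:i+8],1)
"
```

```text
t 4.85 tcp jig [-0.0013 -0.194   0.0664] pinch jig [-0.0013 -0.2072  0.0797] cmd-meas mm [0.3 0.2 0.4] roterr [ 0.  0. -0.] F [ 0.4 -0.2  1.3] w 35.7 j [-28.  35.  -1. -38. -82.  45.]
rot vs R0 [ -0.  -0. -45.]
1 0.004 0.0022 -0 -0 0 0.0655; 1 0.0075 0.005 -0 -0 0 0.1309; 1 0.0108 0.0081 -0 -0 0 0.1964; 1 0.0138 0.0113 -0 -0 0 0.2618; 1 0.0167 0.0147 -0 -0 0 0.3273; 1 0.0193 0.0183 -0 -0 0 0.3927; 1 0.0217 0.0221 -0 -0 0 0.4582; 1 0.0238 0.026 -0 -0 0 0.5236
1 0.0037 0.0026 -0 -0 0 0.0655; 1 0.0071 0.0054 -0 -0 0 0.1309; 1 0.0104 0.0084 -0 -0 0 0.1964; 1 0.0135 0.0117 -0 -0 0 0.2618; 1 0.0164 0.0151 -0 -0 0 0.3272; 1 0.019 0.0187 -0 -0 0 0.3927; 1 0.0214 0.0225 -0 -0 0 0.4581; 1 0.0235 0.0264 -0 -0 0 0.5236
1 0.0036 0.0026 -0 0 0 0.0654; 1 0.0071 0.0054 -0 0 0 0.1309; 1 0.0104 0.0084 -0 0 0 0.1963; 1 0.0135 0.0116 -0 0 0 0.2618; 1 0.0163 0.0151 -0 0 0 0.3272; 1 0.0189 0.0187 -0 0 0 0.3927; 1 0.0213 0.0224 -0 0 0 0.4581; 1 0.0235 0.0264 -0 0 0 0.5236
```

>>> move_arm(increments="1 0.004 0.0022 0 0 0 0.0655; 1 0.0075 0.005 0 0 0 0.1309; 1 0.0108 0.0081 0 0 0 0.1964; 1 0.0138 0.0113 0 0 0 0.2618; 1 0.0167 0.0147 0 0 0 0.3273; 1 0.0193 0.0183 0 0 0 0.3927; 1 0.0217 0.0221 0 0 0 0.4582; 1 0.0238 0.026 0 0 0 0.5236")

```text
time_s: 5.65
tcp_pos: [0.4708, -0.1406, 0.0766]
ee_rot: [[-0.034, -0.009, -0.999], [0.966, 0.257, -0.035], [0.257, -0.966, 0.0]]
wrist_force: [-0.1, -1.6, -2.6]
gripper_width: 0.412
```

```bash
python3 -c "
from plan import *
s=sense();print(s['wrist_force'],s['moment'],toJ(s['tcp_pos']),s['gripper_width'])
p,d=capture('side'); cv2.imwrite('pics/side3.png',p[:,:,::-1])
a=p[220:380,240:400,::-1]
cv2.imwrite('pics/c7.png',cv2.resize(a,(480,480)))
"
```

```text
[-0.10369362 -1.56099815 -2.55350564] [-0.58941506 -0.02473329 -0.04539393] [-0.00157514 -0.15815851  0.06458658] 0.41198625037910286
```

View pics/c7.png

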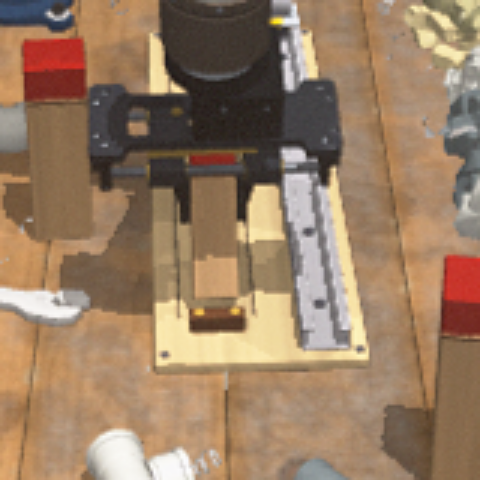

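The block is tipping about 30° with its leading edge on the board near crop (215,300), and the gripper plate (95,140) clears the tall block. I continue.

>>> move_arm(increments="1 0.0037 0.0026 0 0 0 0.0655; 1 0.0071 0.0054 0 0 0 0.1309; 1 0.0104 0.0084 0 0 0 0.1964; 1 0.0135 0.0117 0 0 0 0.2618; 1 0.0164 0.0151 0 0 0 0.3272; 1 0.019 0.0187 0 0 0 0.3927; 1 0.0214 0.0225 0 0 0 0.4581; 1 0.0235 0.0264 0 0 0 0.5236")

```text
time_s: 6.5
tcp_pos: [0.4697, -0.1112, 0.0571]
ee_rot: [[-0.034, 0.009, -0.999], [0.965, -0.261, -0.035], [-0.261, -0.965, 0.0]]
wrist_force: [0.1, -0.7, -1.7]
gripper_width: 0.41
```

>>> move_arm(increments="1 0.0036 0.0026 0 0 0 0.0654; 1 0.0071 0.0054 0 0 0 0.1309; 1 0.0104 0.0084 0 0 0 0.1963; 1 0.0135 0.0116 0 0 0 0.2618; 1 0.0163 0.0151 0 0 0 0.3272; 1 0.0189 0.0187 0 0 0 0.3927; 1 0.0213 0.0224 0 0 0 0.4581; 1 0.0235 0.0264 0 0 0 0.5236")

```text
time_s: 7.3
tcp_pos: [0.4698, -0.0959, 0.026]
ee_rot: [[-0.024, 0.025, -0.999], [0.704, -0.709, -0.035], [-0.709, -0.705, -0.0]]
wrist_force: [-10.1, 13.0, 23.2]
gripper_width: 0.408
```

```bash
python3 -c "
from plan import *
state()
for n in ('side','top'):
    p,d=capture(n); cv2.imwrite(f'pics/{n}4.png',p[:,:,::-1])
a=cv2.imread('pics/side4.png')[220:380,240:400];b=cv2.imread('pics/top4.png')[200:300,300:440]
cv2.imwrite('pics/c8.png',np.hstack([cv2.resize(a,(400,400)),cv2.resize(b,(400,286)).repeat(1,0) if 0 else cv2.copyMakeBorder(cv2.resize(b,(400,286)),0,114,0,0,0)]))
"
```

```text
t 7.3 tcp jig [-0.0011 -0.1134  0.014 ] pinch jig [-0.0011 -0.1001  0.0272] cmd-meas mm [0.  0.2 0.2] roterr [ 0.  -0.  -0.2] F [-10.1  13.   23.2] w 35.5 j [ 23.  31. -54.  64. -48. -83.]
rot vs R0 [-0.   0.  45.2]
```

View pics/c8.png

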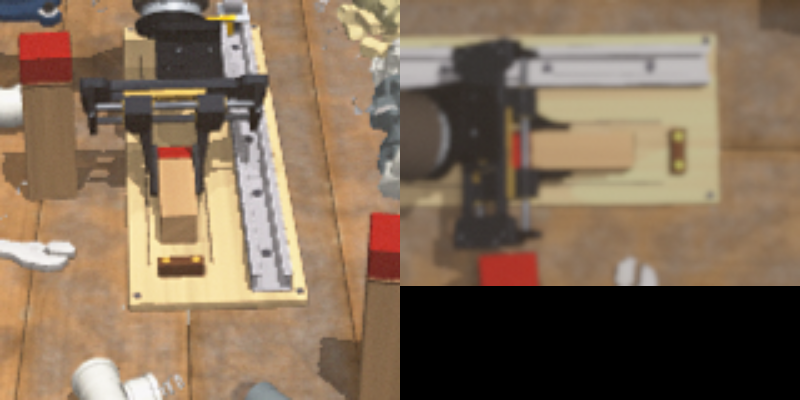

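The block lies flat, red end ahead: crop side (178,200), top (580,150). The wrist reads 23 N up, so I ease up 1 mm and then open.

>>> move_arm(increments="1 -0.0007 -0.0007 0 0 0 0; 1 -0.0007 -0.0007 0 0 0 0")

```text
time_s: 7.6
tcp_pos: [0.4696, -0.0954, 0.0265]
ee_rot: [[-0.024, 0.025, -0.999], [0.708, -0.705, -0.035], [-0.706, -0.709, -0.0]]
wrist_force: [0.7, 0.9, -2.4]
gripper_width: 0.411
```

```bash
python3 -c "
from plan import *
s=sense();print(np.round(s['wrist_force'],1),toJ(s['tcp_pos']))
p,R=load();save(p+R@[-.0007,-.0007,0],R)"
```

```text
[ 0.7  0.9 -2.4] [-0.00121337 -0.1129465   0.01449341]
```

>>> move_arm(increments="0.1 0 0 0 0 0 0; -0.2 0 0 0 0 0 0; -0.2 0 0 0 0 0 0; -0.2 0 0 0 0 0 0; -0.2 0 -0.02 0 0 0 0; -0.2 0 -0.045 0 0 0 0; -0.2 0 -0.07 0 0 0 0; -0.2 0 -0.09 0 0 0 0")

```text
time_s: 8.4
tcp_pos: [0.4673, -0.0309, 0.0912]
ee_rot: [[-0.025, 0.026, -0.999], [0.707, -0.706, -0.036], [-0.707, -0.708, -0.001]]
wrist_force: [-0.4, 0.5, -0.0]
gripper_width: 0.598
```

```bash
cat > look.py <<'E'
from plan import *
def blockpts(n,ztop):
    """pale wood + red pixels in lane region; returns contour mask"""
    p,d=capture(n);im=p[:,:,::-1].copy();return im,d
E
python3 -c "
from plan import *
p,R=load();save(p+R@[0,-.09,0],R)
state()
for n in ('side','top'):
    p,d=capture(n); cv2.imwrite(f'pics/{n}5.png',p[:,:,::-1])
a=cv2.imread('pics/side5.png')[230:350,270:390];b=cv2.imread('pics/top5.png')[210:280,340:440]
cv2.imwrite('pics/c9.png',np.hstack([cv2.resize(a,(400,400)),cv2.copyMakeBorder(cv2.resize(b,(400,280)),0,120,0,0,0)]))
"
```

```text
t 8.4 tcp jig [-0.0012 -0.0483  0.0792] pinch jig [-0.0013 -0.0351  0.0925] cmd-meas mm [ 0.3 -1.2 -0.4] roterr [0.1 0.  0. ] F [-0.4  0.5 -0. ] w 52.0 j [ 35.  25. -46.  45. -57. -71.]
rot vs R0 [-0. -0. 45.]
```

View pics/c9.png

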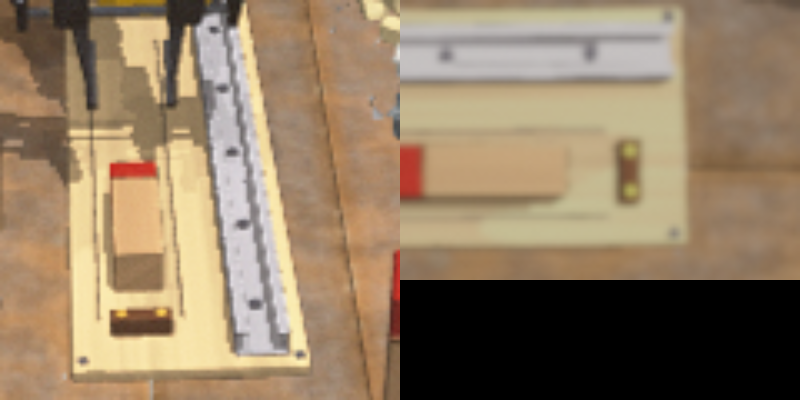

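The block lies in the lane, with the red strip at side crop (133,170) / top (412,172) and the plain end at top (568,170). I measure it for roll 2.

```bash
python3 - <<'E'
from plan import *
b=cv2.imread('pics/top5.png')
print(b[250:253,335:350].mean(0).astype(int).tolist());print(b[250:253,376:390].mean(0).astype(int).tolist())
print(b[240:264,365].tolist())
def J2(n,u,v,z): return toJ(onz(n,u,v,.012+z)).round(4)
for u in(345,346): print('trans',u,J2('top',u,252,.036))
for u in(381.5,382.5): print('plain',u,J2('top',u,252,.036))
for v in(245,246,258,259): print(v,J2('top',365,v,.036))
a=cv2.imread('pics/side5.png')
# side: red transition & top plain edge & x at column edges
for c in (303,317): print(a[276:318,c+3].tolist() if c==303 else '')
for (u,v) in ((310,283.3),(310,305.8)): print('side',J2('side',u,v,.036))
E
```

```text
[[101, 134, 154], [81, 109, 140], [58, 77, 151], [46, 59, 172], [43, 56, 179], [44, 57, 181], [43, 56, 182], [44, 56, 182], [44, 58, 181], [51, 67, 172], [73, 102, 164], [100, 138, 176], [115, 155, 189], [119, 159, 193], [120, 160, 193]]
[[123, 163, 196], [122, 163, 196], [122, 163, 196], [123, 163, 195], [122, 162, 193], [120, 159, 186], [125, 163, 185], [132, 171, 192], [134, 173, 194], [134, 173, 194], [133, 172, 194], [134, 172, 193], [133, 172, 194], [133, 172, 193]]
[[145, 185, 197], [140, 179, 194], [130, 165, 184], [125, 158, 180], [129, 166, 190], [128, 167, 192], [126, 165, 193], [125, 165, 196], [123, 164, 197], [124, 164, 197], [123, 164, 196], [121, 161, 194], [120, 161, 194], [119, 159, 193], [120, 159, 192], [120, 159, 192], [120, 160, 193], [119, 159, 191], [103, 140, 169], [79, 109, 132], [85, 114, 133], [101, 134, 153], [119, 156, 171], [129, 165, 178]]
trans 345 [-0.0007 -0.0801  0.036 ]
trans 346 [-0.0007 -0.0828  0.036 ]
plain 381.5 [-0.0015 -0.1786  0.036 ]
plain 382.5 [-0.0015 -0.1813  0.036 ]
245 [ 0.0179 -0.1344  0.036 ]
246 [ 0.0151 -0.1344  0.036 ]
258 [-0.0174 -0.1338  0.036 ]
259 [-0.0201 -0.1338  0.036 ]
[[147, 202, 230], [141, 195, 225], [104, 141, 180], [37, 47, 199], [43, 56, 203], [39, 53, 200], [41, 56, 190], [80, 111, 165], [128, 182, 226], [123, 175, 223], [124, 178, 224], [123, 176, 223], [127, 178, 224], [125, 180, 224], [124, 178, 226], [124, 177, 225], [129, 179, 227], [126, 180, 226], [130, 183, 227], [129, 182, 226], [128, 181, 226], [125, 178, 226], [127, 180, 227], [131, 183, 228], [127, 180, 227], [128, 180, 227], [125, 179, 227], [127, 180, 228], [132, 185, 232], [128, 180, 227], [100, 143, 181], [77, 109, 138], [83, 113, 143], [81, 115, 143], [83, 116, 148], [86, 119, 151], [86, 120, 151], [81, 115, 148], [88, 121, 154], [81, 116, 147], [81, 113, 144], [108, 147, 181]]

side [-0.0007 -0.0857  0.036 ]
side [-0.0044 -0.182   0.036 ]
```

```bash
cat >> plan.py <<'E'
def back(y,z,tilt,d):
    a=np.radians(tilt);return y+d*np.sin(a),z+d*np.cos(a)
def roll(v,P,th,lift=0):
    a=np.radians(th);c,s=np.cos(a),np.sin(a);v=np.array(v)
    return np.array(P)+[v[0]*c+v[1]*s,-v[0]*s+v[1]*c]+np.array([0,lift])
def arc(a,m,b,t0,t1,n,X):
    """quadratic path a->b passing m at half-way; tilt t0->t1"""
    a,m,b=map(np.array,(a,m,b));c=2*m-(a+b)/2;out=[]
    for k in range(1,n+1):
        f=k/n;q=(1-f)**2*a+2*f*(1-f)*c+f*f*b;out.append(pose(X,*q,t0+(t1-t0)*f))
    return out
E
python3 - <<'E'
from plan import *
X=-.001
pre=back(-.1405,.0275,-45,.09);print(pre)
A=arc((-.036,.092),(-.13,.17),pre,45,-45,16,X)
rows(A[:8],-.2);rows(A[8:],-.2)
rows([pose(X,*back(-.1405,.0275,-45,.09*max(0,1-k/6)),-45) for k in range(1,8)],-.2)
E
```

```text
(np.float64(-0.2041396103067893), np.float64(0.09113961030678927))
-0.2 -0.0199 -0.0041 -0 0 0 -0.0982; -0.2 -0.0382 -0.0068 -0 0 0 -0.1964; -0.2 -0.0545 -0.0081 -0 0 0 -0.2945; -0.2 -0.069 -0.008 -0 0 0 -0.3927; -0.2 -0.0816 -0.0067 -0 0 0 -0.4909; -0.2 -0.0923 -0.0039 -0 0 0 -0.5891; -0.2 -0.1011 0.0002 -0 0 0 -0.6872; -0.2 -0.1081 0.0057 -0 0 0 -0.7854
-0.2 -0.0085 0.0012 -0 -0 0 -0.0982; -0.2 -0.0167 0.0046 -0 -0 0 -0.1963; -0.2 -0.0247 0.0104 -0 -0 0 -0.2945; -0.2 -0.0324 0.0184 -0 -0 0 -0.3927; -0.2 -0.0398 0.0287 -0 -0 0 -0.4909; -0.2 -0.0471 0.0413 -0 -0 0 -0.589; -0.2 -0.0541 0.0562 -0 -0 0 -0.6872; -0.2 -0.0609 0.0734 -0 -0 0 -0.7854
-0.2 0 0.015 -0 -0 0 0; -0.2 0 0.03 -0 -0 0 0; -0.2 0 0.045 -0 -0 0 0; -0.2 0 0.06 -0 -0 0 0; -0.2 0 0.075 -0 -0 0 0; -0.2 0 0.09 -0 -0 0 0; -0.2 0 0.09 -0 -0 0 0
```

>>> move_arm(increments="-0.2 -0.0199 -0.0041 0 0 0 -0.0982; -0.2 -0.0382 -0.0068 0 0 0 -0.1964; -0.2 -0.0545 -0.0081 0 0 0 -0.2945; -0.2 -0.069 -0.008 0 0 0 -0.3927; -0.2 -0.0816 -0.0067 0 0 0 -0.4909; -0.2 -0.0923 -0.0039 0 0 0 -0.5891; -0.2 -0.1011 0.0002 0 0 0 -0.6872; -0.2 -0.1081 0.0057 0 0 0 -0.7854")

```text
time_s: 9.3
tcp_pos: [0.4693, -0.1134, 0.1628]
ee_rot: [[-0.034, 0.0, -0.999], [0.999, 0.004, -0.034], [0.004, -1.0, -0.001]]
wrist_force: [0.2, 0.4, -0.1]
gripper_width: 0.603
```

>>> move_arm(increments="-0.2 -0.0085 0.0012 0 0 0 -0.0982; -0.2 -0.0167 0.0046 0 0 0 -0.1963; -0.2 -0.0247 0.0104 0 0 0 -0.2945; -0.2 -0.0324 0.0184 0 0 0 -0.3927; -0.2 -0.0398 0.0287 0 0 0 -0.4909; -0.2 -0.0471 0.0413 0 0 0 -0.589; -0.2 -0.0541 0.0562 0 0 0 -0.6872; -0.2 -0.0609 0.0734 0 0 0 -0.7854")

```text
time_s: 10.1
tcp_pos: [0.4714, -0.1747, 0.0885]
ee_rot: [[-0.022, -0.024, -0.999], [0.704, 0.709, -0.032], [0.71, -0.705, 0.001]]
wrist_force: [0.4, -0.2, 0.6]
gripper_width: 0.602
```

```bash
python3 -c "
from plan import *
s=sense();p=np.array(s['tcp_pos']);R=np.array(s['ee_rot']);print(toJ(p-r.pinch_z*R[:,1]).round(4),np.degrees(Ro.from_matrix(R0.T@R).as_rotvec()).round(1),np.round(s['wrist_force'],1),'want -.001 -.2041 .0911 -45')"
```

```text
[-0.0022 -0.2055  0.0897] [ -0.    0.1 -45.2] [ 0.4 -0.2  0.6] want -.001 -.2041 .0911 -45
```

>>> move_arm(increments="-0.2 0 0.015 0 0 0 0; -0.2 0 0.03 0 0 0 0; -0.2 0 0.045 0 0 0 0; -0.2 0 0.06 0 0 0 0; -0.2 0 0.075 0 0 0 0; -0.2 0 0.09 0 0 0 0; -0.2 0 0.09 0 0 0 0")

```text
time_s: 10.8
tcp_pos: [0.469, -0.1074, 0.0249]
ee_rot: [[-0.024, -0.028, -0.999], [0.706, 0.708, -0.037], [0.708, -0.706, 0.002]]
wrist_force: [-0.3, -0.5, -0.8]
gripper_width: 0.604
```

```bash
python3 -c "
from plan import *
state()
for n in ('side','top'):
    p,d=capture(n); cv2.imwrite(f'pics/{n}6.png',p[:,:,::-1])
a=cv2.imread('pics/side6.png')[220:380,240:400];b=cv2.imread('pics/top6.png')[200:300,320:440]
cv2.imwrite('pics/c10.png',np.hstack([cv2.resize(a,(400,400)),cv2.copyMakeBorder(cv2.resize(b,(400,333)),0,67,0,0,0)]))
"
```

```text
t 10.8 tcp jig [-0.0022 -0.1249  0.0129] pinch jig [-0.0022 -0.1381  0.0261] cmd-meas mm [ 1.3 -2.3  1.3] roterr [-0.2 -0.   0.1] F [-0.3 -0.5 -0.8] w 52.6 j [-22.  37.  -8. -42. -74.  47.]
rot vs R0 [  0.2  -0.1 -45.1]
```

View pics/c10.png

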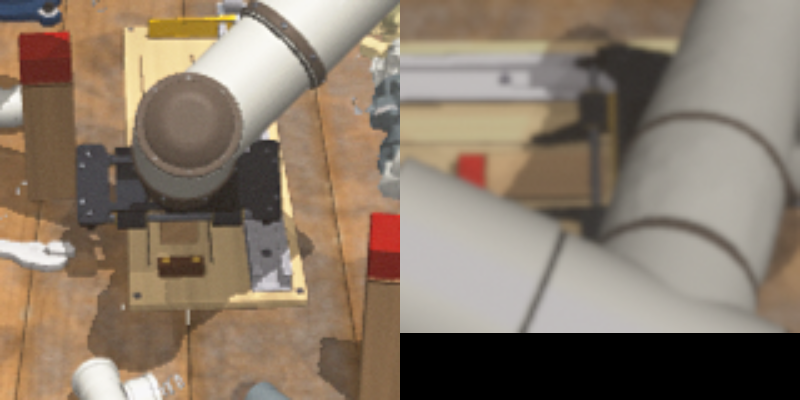

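Both fingers straddle the lying block at mid-length (top crop (600,135) and (600,220)), with the red end free at (472,170). I close.

>>> move_arm(increments="1 0 0 0 0 0 0; 1 0 0 0 0 0 0; 1 0 0 0 0 0 0; 1 0 0 0 0 0 0; 1 0 0 0 0 0 0")

```text
time_s: 11.4
tcp_pos: [0.4702, -0.1101, 0.0261]
ee_rot: [[-0.025, -0.024, -0.999], [0.707, 0.706, -0.035], [0.707, -0.707, -0.001]]
wrist_force: [0.2, -0.6, 2.4]
gripper_width: 0.415
```

```bash
python3 -c "
from plan import *
state()
X=-.001;P2=np.array([-.0595,.0]);v=np.array([-.1405,.0275])-P2
ps=[pose(X,*roll(v,P2,90*k/24,.0012*min(1,k/4)),-45+90*k/24) for k in range(1,25)]
for i in (0,8,16): rows(ps[i:i+8],1)
print(roll(v,P2,90))
"
```

```text
t 11.4 tcp jig [-0.0012 -0.1277  0.0141] pinch jig [-0.0012 -0.1409  0.0273] cmd-meas mm [0.1 0.4 0.2] roterr [ 0.  0. -0.] F [ 0.2 -0.6  2.4] w 36.1 j [-23.  37.  -7. -42. -74.  47.]
rot vs R0 [ -0.  -0. -45.]
1 0.0041 -0.0026 -0 -0 0 0.0655; 1 0.0084 -0.0049 -0 -0 0 0.1309; 1 0.0127 -0.0069 -0 -0 0 0.1964; 1 0.0172 -0.0087 -0 -0 0 0.2618; 1 0.0215 -0.01 -0 -0 0 0.3273; 1 0.026 -0.0109 -0 -0 0 0.3927; 1 0.0304 -0.0116 -0 -0 0 0.4582; 1 0.035 -0.012 -0 -0 0 0.5236
1 0.0038 -0.0024 -0 -0 0 0.0655; 1 0.0078 -0.0044 -0 -0 0 0.1309; 1 0.012 -0.0063 -0 -0 0 0.1964; 1 0.0163 -0.0078 -0 -0 0 0.2618; 1 0.0206 -0.0091 -0 -0 0 0.3272; 1 0.025 -0.0101 -0 -0 0 0.3927; 1 0.0295 -0.0107 -0 -0 0 0.4581; 1 0.034 -0.0111 -0 -0 0 0.5236
1 0.0039 -0.0024 -0 0 0 0.0654; 1 0.0079 -0.0045 -0 0 0 0.1309; 1 0.0121 -0.0063 -0 0 0 0.1963; 1 0.0163 -0.0079 -0 0 0 0.2618; 1 0.0207 -0.0091 -0 0 0 0.3272; 1 0.0251 -0.0101 -0 0 0 0.3927; 1 0.0296 -0.0108 -0 0 0 0.4581; 1 0.0341 -0.0112 -0 0 0 0.5236
[-0.032  0.081]
```

>>> move_arm(increments="1 0.0041 -0.0026 0 0 0 0.0655; 1 0.0084 -0.0049 0 0 0 0.1309; 1 0.0127 -0.0069 0 0 0 0.1964; 1 0.0172 -0.0087 0 0 0 0.2618; 1 0.0215 -0.01 0 0 0 0.3273; 1 0.026 -0.0109 0 0 0 0.3927; 1 0.0304 -0.0116 0 0 0 0.4582; 1 0.035 -0.012 0 0 0 0.5236")

```text
time_s: 12.2
tcp_pos: [0.4691, -0.0933, 0.059]
ee_rot: [[-0.033, -0.009, -0.999], [0.966, 0.256, -0.035], [0.257, -0.967, 0.0]]
wrist_force: [-0.7, 1.2, -3.4]
gripper_width: 0.408
```

>>> move_arm(increments="1 0.0038 -0.0024 0 0 0 0.0655; 1 0.0078 -0.0044 0 0 0 0.1309; 1 0.012 -0.0063 0 0 0 0.1964; 1 0.0163 -0.0078 0 0 0 0.2618; 1 0.0206 -0.0091 0 0 0 0.3272; 1 0.025 -0.0101 0 0 0 0.3927; 1 0.0295 -0.0107 0 0 0 0.4581; 1 0.034 -0.0111 0 0 0 0.5236")

```text
time_s: 13.0
tcp_pos: [0.4677, -0.0632, 0.0784]
ee_rot: [[-0.034, 0.009, -0.999], [0.965, -0.261, -0.035], [-0.261, -0.965, 0.0]]
wrist_force: [-0.0, -0.5, -2.2]
gripper_width: 0.411
```

```bash
python3 -c "
from plan import *
s=sense();print(s['wrist_force'],s['moment'],toJ(s['tcp_pos']),s['gripper_width'])
for n in ('side','top'):
    p,d=capture(n); cv2.imwrite(f'pics/{n}7.png',p[:,:,::-1])
a=cv2.imread('pics/side7.png')[220:380,240:400];b=cv2.imread('pics/top7.png')[200:300,300:420]
cv2.imwrite('pics/c11.png',np.hstack([cv2.resize(a,(400,400)),cv2.copyMakeBorder(cv2.resize(b,(400,333)),0,67,0,0,0)]))
"
```

```text
[-0.04833144 -0.51019917 -2.19214498] [ 0.69542707  0.05161734 -0.05717525] [-0.00195148 -0.08068395  0.06642586] 0.4114136424420873
```

View pics/c11.png

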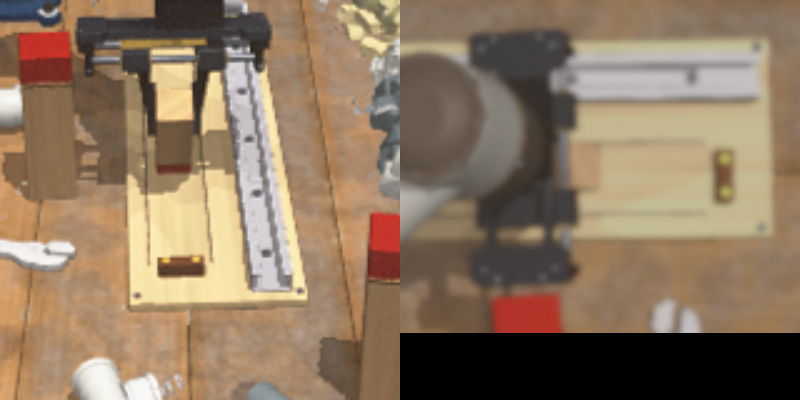

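The block is tipping up on its red end (side crop (175,160)), and the gripper plate (top (520,275)) clears the tall block (525,305). I continue.

>>> move_arm(increments="1 0.0039 -0.0024 0 0 0 0.0654; 1 0.0079 -0.0045 0 0 0 0.1309; 1 0.0121 -0.0063 0 0 0 0.1963; 1 0.0163 -0.0079 0 0 0 0.2618; 1 0.0207 -0.0091 0 0 0 0.3272; 1 0.0251 -0.0101 0 0 0 0.3927; 1 0.0296 -0.0108 0 0 0 0.4581; 1 0.0341 -0.0112 0 0 0 0.5236")

```text
time_s: 13.9
tcp_pos: [0.4672, -0.0277, 0.0807]
ee_rot: [[-0.024, 0.024, -0.999], [0.706, -0.707, -0.034], [-0.708, -0.706, 0.0]]
wrist_force: [-1.4, 0.2, 0.4]
gripper_width: 0.41
```

```bash
python3 -c "
from plan import *
state()
for n in ('side','top'):
    p,d=capture(n); cv2.imwrite(f'pics/{n}8.png',p[:,:,::-1])
a=cv2.imread('pics/side8.png')[220:340,260:380];b=cv2.imread('pics/top8.png')[200:300,290:410]
cv2.imwrite('pics/c12.png',np.hstack([cv2.resize(a,(400,400)),cv2.copyMakeBorder(cv2.resize(b,(400,333)),0,67,0,0,0)]))
"
```

```text
t 13.9 tcp jig [-0.0013 -0.0452  0.0687] pinch jig [-0.0012 -0.032   0.082 ] cmd-meas mm [0.2 0.  0.2] roterr [-0.1 -0.1 -0.1] F [-1.4  0.2  0.4] w 35.7 j [ 35.  26. -46.  45. -56. -73.]
rot vs R0 [ 0.   0.1 45.1]
```

View pics/c12.png

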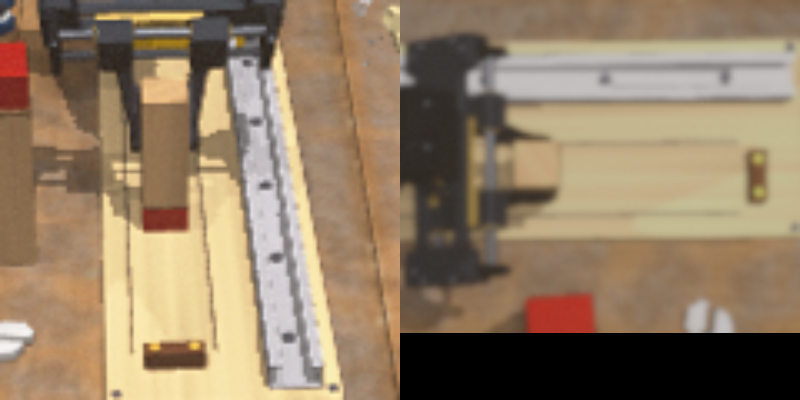

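The block stands on its red end (side crop (165,215)). I lower it in small steps to seat it.

>>> move_arm(increments="1 0.0004 0.0004 0 0 0 0; 1 0.0004 0.0004 0 0 0 0")

```text
time_s: 14.2
tcp_pos: [0.4674, -0.028, 0.0807]
ee_rot: [[-0.024, 0.024, -0.999], [0.708, -0.706, -0.034], [-0.706, -0.708, -0.0]]
wrist_force: [-0.4, 2.0, 5.2]
gripper_width: 0.41
```

>>> move_arm(increments="0.1 0 0 0 0 0 0; -0.2 0 0 0 0 0 0; -0.2 0 0 0 0 0 0; -0.2 0 0 0 0 0 0; -0.2 0 -0.015 0 0 0 0; -0.2 0 -0.035 0 0 0 0; -0.2 0 -0.06 0 0 0 0; -0.2 0 -0.085 0 0 0 0")

```text
time_s: 15.0
tcp_pos: [0.4646, 0.0328, 0.1404]
ee_rot: [[-0.025, 0.024, -0.999], [0.707, -0.707, -0.035], [-0.707, -0.707, 0.001]]
wrist_force: [0.8, 0.1, -1.0]
gripper_width: 0.598
```

```bash
python3 -c "
from plan import *
p,R=load();save(p+R@[.0004,.0004-.085,0],R)
state()
for n in ('side','top'):
    p,d=capture(n); cv2.imwrite(f'pics/{n}9.png',p[:,:,::-1])
a=cv2.imread('pics/side9.png')[220:340,260:380];b=cv2.imread('pics/top9.png')[200:300,290:410]
cv2.imwrite('pics/c13.png',np.hstack([cv2.resize(a,(400,400)),cv2.copyMakeBorder(cv2.resize(b,(400,333)),0,67,0,0,0)]))
"
```

```text
t 15.0 tcp jig [-0.0018  0.0154  0.1284] pinch jig [-0.0017  0.0286  0.1417] cmd-meas mm [ 0.8 -0.5  0.1] roterr [-0.1  0.   0. ] F [ 0.8  0.1 -1. ] w 52.0 j [ 43.  23. -38.  35. -67. -67.]
rot vs R0 [ 0.1 -0.  45. ]
```

View pics/c13.png

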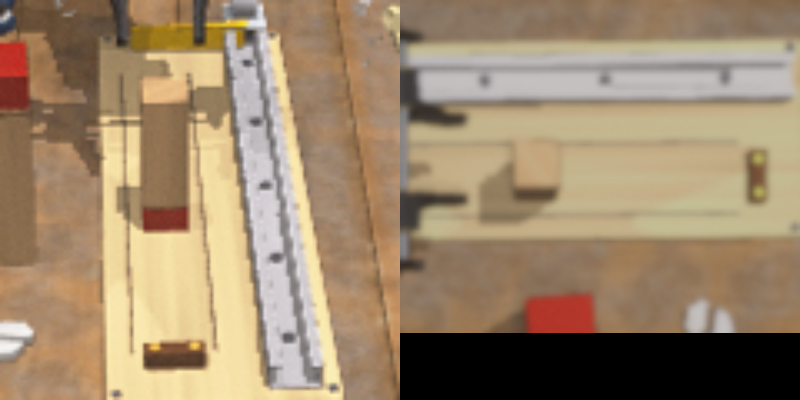

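The block stands alone on its red end: side crop top (163,88) and base edge (165,230), top view (536,163). I measure it.

```bash
python3 - <<'E'
from plan import *
def J2(n,u,v,z): return toJ(onz(n,u,v,.012+z)).round(4)
print('side base',J2('side',309.5,289,0))
a=cv2.imread('pics/side9.png');print(a[284:293,309].tolist())
b=cv2.imread('pics/top9.png');print(b[248,318:345].tolist())
print(b[236:262,331].tolist())
for u in(324,338):print(u,J2('top',u,248,.12))
for v in (242,256):print(v,J2('top',331,v,.12))
for v in (242.5,251):print('side top',v,J2('side',309,v,.12))
print(a[238:256,309].tolist())
E
```

```text
side base [-0.0011 -0.0586  0.    ]
[[39, 51, 126], [41, 55, 125], [38, 49, 124], [44, 49, 125], [39, 53, 123], [93, 128, 179], [173, 233, 252], [166, 226, 246], [160, 222, 245]]
[[137, 176, 196], [137, 176, 196], [135, 173, 193], [126, 164, 184], [115, 150, 172], [107, 141, 163], [109, 146, 174], [120, 160, 191], [123, 164, 196], [126, 168, 196], [128, 169, 196], [128, 170, 196], [128, 168, 196], [125, 167, 196], [124, 165, 196], [124, 165, 196], [125, 166, 196], [126, 168, 196], [126, 166, 194], [122, 162, 187], [126, 166, 187], [136, 176, 194], [139, 179, 196], [138, 179, 196], [138, 179, 196], [139, 179, 197], [139, 178, 196]]
[[142, 182, 196], [142, 181, 196], [141, 181, 196], [141, 180, 196], [137, 176, 193], [126, 165, 185], [118, 157, 182], [123, 163, 193], [124, 165, 196], [124, 165, 196], [123, 164, 196], [124, 165, 196], [125, 167, 196], [127, 169, 196], [129, 170, 197], [128, 171, 197], [127, 169, 196], [127, 169, 197], [122, 163, 192], [108, 146, 176], [81, 110, 136], [58, 78, 98], [51, 68, 86], [57, 76, 97], [77, 104, 124], [97, 128, 149]]
324 [ 0.0016 -0.0233  0.12  ]
338 [ 0.0013 -0.0591  0.12  ]
242 [ 0.0169 -0.0414  0.12  ]
256 [-0.0191 -0.041   0.12  ]
side top 242.5 [-0.0005 -0.0244  0.12  ]
side top 251 [-0.0021 -0.0667  0.12  ]
[[100, 137, 161], [86, 116, 136], [86, 118, 138], [84, 118, 138], [89, 123, 148], [117, 161, 201], [132, 189, 233], [136, 194, 237], [136, 190, 235], [131, 187, 230], [135, 188, 233], [135, 190, 236], [125, 176, 225], [83, 111, 142], [85, 117, 146], [84, 114, 146], [83, 113, 144], [81, 115, 145]]
```

```bash
python3 - <<'E'
from plan import *
X=-.001
G=(-.0505,.0805)
pre=back(*G,-45,.10)
A=arc((.0288,.1417),(-.045,.235),pre,45,-45,16,X)
rows(A[:8],-.2);rows(A[8:],-.2)
rows([pose(X,*back(*G,-45,.10*max(0,1-k/6)),-45) for k in range(1,9)],-.2)
E
```

```text
-0.2 -0.0192 -0.0092 -0 0 0 -0.0982; -0.2 -0.037 -0.0162 -0 0 0 -0.1964; -0.2 -0.0528 -0.0213 -0 0 0 -0.2945; -0.2 -0.0669 -0.0246 -0 0 0 -0.3927; -0.2 -0.079 -0.0262 -0 0 0 -0.4909; -0.2 -0.0893 -0.0258 -0 0 0 -0.5891; -0.2 -0.0978 -0.0237 -0 0 0 -0.6872; -0.2 -0.1044 -0.0197 -0 0 0 -0.7854
-0.2 -0.0076 0.0007 -0 -0 0 -0.0982; -0.2 -0.0152 0.004 -0 -0 0 -0.1963; -0.2 -0.0229 0.0098 -0 -0 0 -0.2945; -0.2 -0.0307 0.0183 -0 -0 0 -0.3927; -0.2 -0.0385 0.0294 -0 -0 0 -0.4909; -0.2 -0.0466 0.0431 -0 -0 0 -0.589; -0.2 -0.0547 0.0594 -0 -0 0 -0.6872; -0.2 -0.063 0.0783 -0 -0 0 -0.7854
-0.2 0 0.0167 -0 -0 0 0; -0.2 0 0.0333 -0 -0 0 0; -0.2 0 0.05 -0 -0 0 0; -0.2 0 0.0667 -0 -0 0 0; -0.2 0 0.0833 -0 -0 0 0; -0.2 0 0.1 -0 -0 0 0; -0.2 0 0.1 -0 -0 0 0; -0.2 0 0.1 -0 -0 0 0
```

>>> move_arm(increments="-0.2 -0.0192 -0.0092 0 0 0 -0.0982; -0.2 -0.037 -0.0162 0 0 0 -0.1964; -0.2 -0.0528 -0.0213 0 0 0 -0.2945; -0.2 -0.0669 -0.0246 0 0 0 -0.3927; -0.2 -0.079 -0.0262 0 0 0 -0.4909; -0.2 -0.0893 -0.0258 0 0 0 -0.5891; -0.2 -0.0978 -0.0237 0 0 0 -0.6872; -0.2 -0.1044 -0.0197 0 0 0 -0.7854")

```text
time_s: 15.9
tcp_pos: [0.4665, -0.0281, 0.2278]
ee_rot: [[-0.035, 0.001, -0.999], [0.999, 0.004, -0.035], [0.004, -1.0, -0.001]]
wrist_force: [0.2, -0.1, -0.5]
gripper_width: 0.6
```

>>> move_arm(increments="-0.2 -0.0076 0.0007 0 0 0 -0.0982; -0.2 -0.0152 0.004 0 0 0 -0.1963; -0.2 -0.0229 0.0098 0 0 0 -0.2945; -0.2 -0.0307 0.0183 0 0 0 -0.3927; -0.2 -0.0385 0.0294 0 0 0 -0.4909; -0.2 -0.0466 0.0431 0 0 0 -0.589; -0.2 -0.0547 0.0594 0 0 0 -0.6872; -0.2 -0.063 0.0783 0 0 0 -0.7854")

```text
time_s: 16.7
tcp_pos: [0.4691, -0.0914, 0.1488]
ee_rot: [[-0.024, -0.023, -0.999], [0.704, 0.709, -0.033], [0.71, -0.705, -0.001]]
wrist_force: [-1.2, -0.4, 0.1]
gripper_width: 0.6
```

```bash
python3 -c "
from plan import *
s=sense();p=np.array(s['tcp_pos']);R=np.array(s['ee_rot']);print(toJ(p-r.pinch_z*R[:,1]).round(4),np.degrees(Ro.from_matrix(R0.T@R).as_rotvec()).round(1),np.round(s['wrist_force'],1),back(-.0505,.0805,-45,.10))"
```

```text
[-0.0016 -0.1222  0.15  ] [ -0.1   0.1 -45.2] [-1.2 -0.4  0.1] (np.float64(-0.12121067811865475), np.float64(0.15121067811865477))
```

>>> move_arm(increments="-0.2 0 0.0167 0 0 0 0; -0.2 0 0.0333 0 0 0 0; -0.2 0 0.05 0 0 0 0; -0.2 0 0.0667 0 0 0 0; -0.2 0 0.0833 0 0 0 0; -0.2 0 0.1 0 0 0 0; -0.2 0 0.1 0 0 0 0; -0.2 0 0.1 0 0 0 0")

```text
time_s: 17.5
tcp_pos: [0.4662, -0.0202, 0.0784]
ee_rot: [[-0.023, -0.026, -0.999], [0.707, 0.706, -0.035], [0.707, -0.707, 0.002]]
wrist_force: [0.3, -0.0, 0.2]
gripper_width: 0.597
```

>>> move_arm(increments="1 0 0 0 0 0 0; 1 0 0 0 0 0 0; 1 0 0 0 0 0 0; 1 0 0 0 0 0 0; 1 0 0 0 0 0 0")

```text
time_s: 18.0
tcp_pos: [0.467, -0.0201, 0.0792]
ee_rot: [[-0.025, -0.024, -0.999], [0.707, 0.706, -0.035], [0.707, -0.707, -0.001]]
wrist_force: [-0.6, -1.8, 2.4]
gripper_width: 0.409
```

```bash
python3 -c "
from plan import *
state()
X=-.001;P=np.array([-.0222,.0]);v=np.array([-.0505,.0805])-P
ps=[pose(X,*roll(v,P,90*k/24,.0012*min(1,k/4)),-45+90*k/24) for k in range(1,25)]
for i in (0,8,16): rows(ps[i:i+8],1)
print(roll(v,P,90))
p,d=capture('side'); cv2.imwrite('pics/side10.png',p[:,:,::-1]); cv2.imwrite('pics/c14.png',cv2.resize(p[200:340,240:380,::-1],(420,420)))
"
```

```text
t 18.0 tcp jig [-0.0012 -0.0376  0.0672] pinch jig [-0.0012 -0.0508  0.0804] cmd-meas mm [0.2 0.3 0.1] roterr [ 0.  0. -0.] F [-0.6 -1.8  2.4] w 35.6 j [-14.  29. -12. -45. -72.  40.]
rot vs R0 [ -0.  -0. -45.]
1 0.004 0.0023 -0 -0 0 0.0655; 1 0.0077 0.0049 -0 -0 0 0.1309; 1 0.0113 0.0077 -0 -0 0 0.1964; 1 0.0147 0.0107 -0 -0 0 0.2618; 1 0.0176 0.0141 -0 -0 0 0.3273; 1 0.0203 0.0177 -0 -0 0 0.3927; 1 0.0228 0.0215 -0 -0 0 0.4582; 1 0.025 0.0254 -0 -0 0 0.5236
1 0.0038 0.0025 -0 -0 0 0.0655; 1 0.0073 0.0053 -0 -0 0 0.1309; 1 0.0107 0.0083 -0 -0 0 0.1964; 1 0.0138 0.0115 -0 -0 0 0.2618; 1 0.0168 0.0149 -0 -0 0 0.3272; 1 0.0195 0.0185 -0 -0 0 0.3927; 1 0.022 0.0223 -0 -0 0 0.4581; 1 0.0242 0.0262 -0 -0 0 0.5236
1 0.0038 0.0026 -0 0 0 0.0654; 1 0.0073 0.0053 -0 0 0 0.1309; 1 0.0107 0.0084 -0 0 0 0.1963; 1 0.0138 0.0116 -0 0 0 0.2618; 1 0.0168 0.015 -0 0 0 0.3272; 1 0.0195 0.0186 -0 0 0 0.3927; 1 0.022 0.0224 -0 0 0 0.4581; 1 0.0242 0.0263 -0 0 0 0.5236
[0.0583 0.0283]
```

View pics/c14.png

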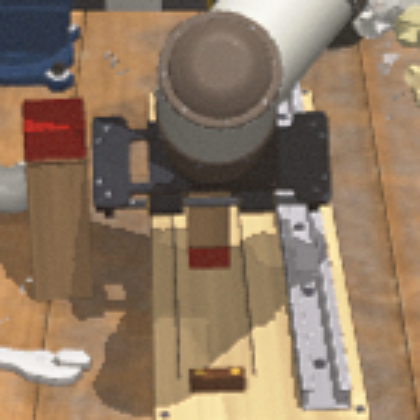

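The block is gripped (35.6 mm) and still stands at side crop (210,240). The gripper plate (95,165) clears the tall block. I start roll 3.

>>> move_arm(increments="1 0.004 0.0023 0 0 0 0.0655; 1 0.0077 0.0049 0 0 0 0.1309; 1 0.0113 0.0077 0 0 0 0.1964; 1 0.0147 0.0107 0 0 0 0.2618; 1 0.0176 0.0141 0 0 0 0.3273; 1 0.0203 0.0177 0 0 0 0.3927; 1 0.0228 0.0215 0 0 0 0.4582; 1 0.025 0.0254 0 0 0 0.5236")

```text
time_s: 18.85
tcp_pos: [0.4652, 0.0163, 0.0783]
ee_rot: [[-0.034, -0.009, -0.999], [0.966, 0.257, -0.035], [0.257, -0.966, 0.0]]
wrist_force: [-0.2, 0.5, -1.7]
gripper_width: 0.409
```

>>> move_arm(increments="1 0.0038 0.0025 0 0 0 0.0655; 1 0.0073 0.0053 0 0 0 0.1309; 1 0.0107 0.0083 0 0 0 0.1964; 1 0.0138 0.0115 0 0 0 0.2618; 1 0.0168 0.0149 0 0 0 0.3272; 1 0.0195 0.0185 0 0 0 0.3927; 1 0.022 0.0223 0 0 0 0.4581; 1 0.0242 0.0262 0 0 0 0.5236")

```text
time_s: 19.65
tcp_pos: [0.4639, 0.0463, 0.0591]
ee_rot: [[-0.034, 0.009, -0.999], [0.965, -0.261, -0.035], [-0.261, -0.965, 0.0]]
wrist_force: [0.2, -0.9, -2.2]
gripper_width: 0.411
```

>>> move_arm(increments="1 0.0038 0.0026 0 0 0 0.0654; 1 0.0073 0.0053 0 0 0 0.1309; 1 0.0107 0.0084 0 0 0 0.1963; 1 0.0138 0.0116 0 0 0 0.2618; 1 0.0168 0.015 0 0 0 0.3272; 1 0.0195 0.0186 0 0 0 0.3927; 1 0.022 0.0224 0 0 0 0.4581; 1 0.0242 0.0263 0 0 0 0.5236")

```text
time_s: 20.45
tcp_pos: [0.4639, 0.0631, 0.0272]
ee_rot: [[-0.025, 0.025, -0.999], [0.706, -0.707, -0.035], [-0.708, -0.706, -0.0]]
wrist_force: [-0.2, -0.4, -2.8]
gripper_width: 0.411
```

```bash
python3 -c "
from plan import *
state()
for n in ('side','top'):
    p,d=capture(n); cv2.imwrite(f'pics/{n}11.png',p[:,:,::-1])
a=cv2.imread('pics/side11.png')[210:330,260:380];b=cv2.imread('pics/top11.png')[200:300,240:380]
cv2.imwrite('pics/c15.png',np.hstack([cv2.resize(a,(400,400)),cv2.copyMakeBorder(cv2.resize(b,(400,286)),0,114,0,0,0)]))
"
```

```text
t 20.45 tcp jig [-0.0014  0.0457  0.0152] pinch jig [-0.0014  0.059   0.0284] cmd-meas mm [ 0.4 -0.6  1.1] roterr [ 0.   0.  -0.1] F [-0.2 -0.4 -2.8] w 35.8 j [ 45.  34. -41.  39. -56. -77.]
rot vs R0 [-0.  -0.  45.1]
```

View pics/c15.png

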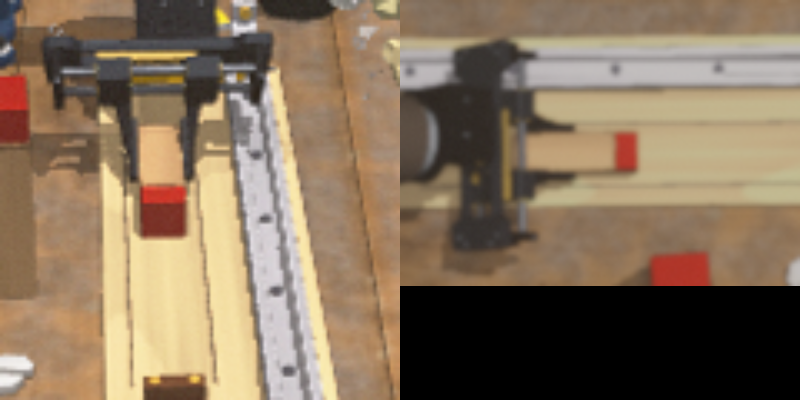

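The block lies level, plain end ahead, held just off the board (−2.8 N is its weight). I lower it gently.

>>> move_arm(increments="1 0.0004 0.0004 0 0 0 0; 1 0.0007 0.0007 0 0 0 0")

```text
time_s: 20.75
tcp_pos: [0.4641, 0.0628, 0.027]
ee_rot: [[-0.024, 0.025, -0.999], [0.708, -0.705, -0.035], [-0.705, -0.709, -0.001]]
wrist_force: [-0.5, 1.4, 0.7]
gripper_width: 0.409
```

>>> move_arm(increments="1 0.0003 0.0003 0 0 0 0; 1 0.0003 0.0003 0 0 0 0; 0.1 0.0003 0.0003 0 0 0 0; -0.2 0.0003 0.0003 0 0 0 0; -0.2 0.0003 0.0003 0 0 0 0; -0.2 0.0003 0.0003 0 0 0 0")

```text
time_s: 21.35
tcp_pos: [0.4638, 0.0624, 0.0264]
ee_rot: [[-0.025, 0.024, -0.999], [0.707, -0.707, -0.035], [-0.707, -0.707, 0.0]]
wrist_force: [-0.5, -0.4, -0.1]
gripper_width: 0.576
```

>>> move_arm(increments="-0.2 0 -0.01 0 0 0 0; -0.2 0 -0.03 0 0 0 0; -0.2 0 -0.055 0 0 0 0; -0.2 0 -0.085 0 0 0 0; -0.2 0 -0.12 0 0 0 0; -0.2 0 -0.15 0 0 0 0")

```text
time_s: 21.95
tcp_pos: [0.46, 0.1704, 0.134]
ee_rot: [[-0.025, 0.026, -0.999], [0.708, -0.706, -0.036], [-0.706, -0.708, -0.0]]
wrist_force: [0.5, 0.9, -0.6]
gripper_width: 0.605
```

```bash
python3 -c "
from plan import *
p,R=load();save(p+R@[.001,.001-.15,0],R)
state()
for n in ('side','top'):
    p,d=capture(n); cv2.imwrite(f'pics/{n}12.png',p[:,:,::-1])
a=cv2.imread('pics/side12.png')[200:320,260:380];b=cv2.imread('pics/top12.png')[200:300,200:340]
cv2.imwrite('pics/c16.png',np.hstack([cv2.resize(a,(400,400)),cv2.copyMakeBorder(cv2.resize(b,(400,286)),0,114,0,0,0)]))
"
```

```text
t 21.95 tcp jig [-0.0015  0.1531  0.122 ] pinch jig [-0.0015  0.1663  0.1353] cmd-meas mm [ 0.6 -1.9 -1.1] roterr [0.  0.  0.1] F [ 0.5  0.9 -0.6] w 52.6 j [ 54.  29. -25.  26. -75. -69.]
rot vs R0 [-0.  -0.  44.9]
```

View pics/c16.png

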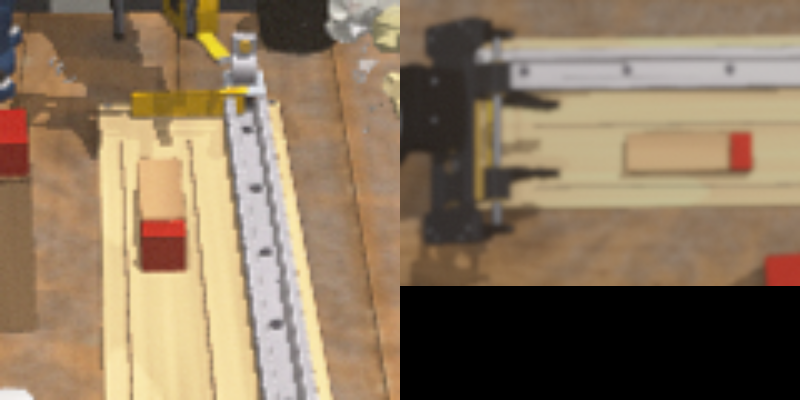

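The block lies in the lane, plain end ahead: side crop (162,215), top plain end (625,152), red end (751,152). The clip ears are at side (243,45). I measure block and clip.

```bash
python3 - <<'E'
from plan import *
def J2(n,u,v,z): return toJ(onz(n,u,v,.012+z)).round(4)
b=cv2.imread('pics/top12.png');a=cv2.imread('pics/side12.png')
for u in(278.4,315.2,323.2):print('top',J2('top',u,253,.036))
for v in(200+157/3.33,200+219/3.33):print('side',J2('side',308.5,v,.036))
print('red side base',J2('side',308.5,200+271/3.33,0))
# plate in side: top edge far/near rows at col 310
hs=cv2.cvtColor(a,cv2.COLOR_BGR2HSV)
print(hs[224:238,308].tolist())
print('plate base z3 / top z27', J2('side',308,235,.003),J2('side',308,228,.027))
b0=cv2.imread('pics/top0.png')
print(b0[240,222:242].tolist())
for u in(230,231,232,233): print(u,J2('top',u,240,.027))
cv2.imwrite('pics/c17.png',np.hstack([cv2.resize(a[200:240,300:350],(400,320),interpolation=cv2.INTER_CUBIC),cv2.resize(b0[205:245,210:260],(400,320),interpolation=cv2.INTER_CUBIC)]))
E
```

```text
top [-0.002   0.0999  0.036 ]
top [-0.0028  0.0004  0.036 ]
top [-0.003  -0.0212  0.036 ]
side [0.002 0.095 0.036]
side [-0.0015 -0.0024  0.036 ]
red side base [-0.0024 -0.0229  0.    ]
[[15, 101, 93], [14, 100, 92], [14, 108, 99], [19, 145, 116], [22, 214, 144], [22, 202, 134], [21, 191, 136], [23, 213, 132], [21, 206, 134], [21, 205, 132], [20, 167, 134], [18, 95, 145], [16, 98, 143], [18, 97, 150]]
plate base z3 / top z27 [0.005  0.2231 0.003 ] [0.0051 0.2231 0.027 ]
[[138, 177, 192], [138, 177, 192], [139, 178, 193], [138, 177, 192], [139, 178, 193], [139, 178, 192], [135, 174, 189], [119, 161, 178], [87, 148, 169], [55, 147, 169], [60, 137, 158], [104, 149, 166], [132, 172, 187], [139, 178, 193], [139, 178, 193], [138, 178, 192], [138, 177, 192], [137, 177, 192], [138, 178, 193], [139, 177, 193]]
230 [0.0356 0.2327 0.027 ]
231 [0.0356 0.2299 0.027 ]
232 [0.0356 0.2272 0.027 ]
233 [0.0356 0.2245 0.027 ]
```

View pics/c17.png

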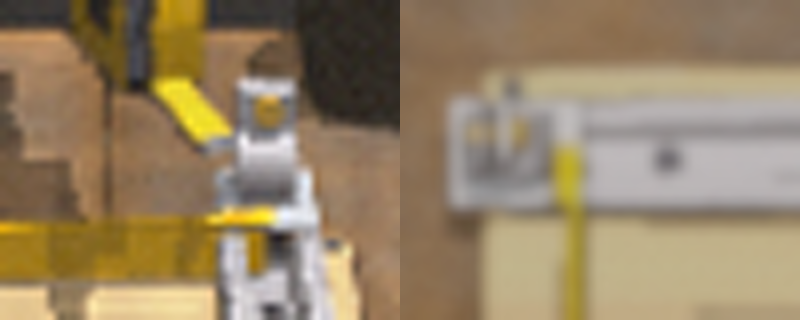

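```bash
python3 - <<'E'
from plan import *
def J2(n,u,v,z): return toJ(onz(n,u,v,.012+z)).round(4)
print('ear top',J2('top',210+103/8,205+145/8,.072))
print('ear side view brass',J2('side',300+267/8,200+112/8,.061))
# path: up & untilt, then over clip, then down
X=-.001
p,R=load();pin=toJ(p-r.pinch_z*R[:,1]);print(pin)
A=[]
for k in range(1,9):
    f=k/8;A.append(pose(-.001+f*.0825,pin[1]+f*(.245-pin[1]),pin[2]+f*(.24-pin[2]),45*(1-f)))
rows(A,-.2)
E
```

```text
ear top [0.0755 0.245  0.072 ]
ear side view brass [0.0821 0.2448 0.061 ]
[-0.00101518  0.16437065  0.13413955]
-0.2 -0.0004 -0.0166 -0.0103 0 0 -0.0982; -0.2 -0.0008 -0.0333 -0.0206 0 0 -0.1964; -0.2 -0.0013 -0.0503 -0.031 0 0 -0.2945; -0.2 -0.0018 -0.0674 -0.0413 0 0 -0.3927; -0.2 -0.0023 -0.0846 -0.0516 0 0 -0.4909; -0.2 -0.003 -0.1021 -0.0619 0 0 -0.5891; -0.2 -0.0037 -0.1196 -0.0722 0 0 -0.6872; -0.2 -0.0046 -0.1373 -0.0825 0 0 -0.7854
```

>>> move_arm(increments="-0.2 -0.0004 -0.0166 -0.0103 0 0 -0.0982; -0.2 -0.0008 -0.0333 -0.0206 0 0 -0.1964; -0.2 -0.0013 -0.0503 -0.031 0 0 -0.2945; -0.2 -0.0018 -0.0674 -0.0413 0 0 -0.3927; -0.2 -0.0023 -0.0846 -0.0516 0 0 -0.4909; -0.2 -0.003 -0.1021 -0.0619 0 0 -0.5891; -0.2 -0.0037 -0.1196 -0.0722 0 0 -0.6872; -0.2 -0.0046 -0.1373 -0.0825 0 0 -0.7854")

```text
time_s: 22.85
tcp_pos: [0.5389, 0.2654, 0.2328]
ee_rot: [[-0.035, -0.001, -0.999], [0.999, 0.004, -0.035], [0.004, -1.0, 0.001]]
wrist_force: [0.3, -0.2, -0.8]
gripper_width: 0.597
```

```bash
python3 - <<'E'
from plan import *
state()
rows([pose(.0815,.245,.24-(.24-.097)*k/6,0) for k in range(1,7)]+[pose(.0815,.245,.097,0)],-.2)
E
```

```text
t 22.85 tcp jig [0.0807 0.2452 0.2208] pinch jig [0.0807 0.2451 0.2395] cmd-meas mm [ 0.8 -0.2  0.4] roterr [-0.1  0.   0.2] F [ 0.3 -0.2 -0.8] w 51.9 j [ 42.  19.  -2.  -0. -69. -39.]
rot vs R0 [ 0.1 -0.  -0.2]
-0.2 0 0.0238 -0 -0 0 -0; -0.2 0 0.0476 -0 -0 0 -0; -0.2 0 0.0715 -0 -0 0 -0; -0.2 0 0.0953 -0 -0 0 -0; -0.2 0 0.1191 -0 -0 0 -0; -0.2 0 0.143 -0 -0 0 -0; -0.2 0 0.143 -0 -0 0 -0
```

>>> move_arm(increments="-0.2 0 0.0238 0 0 0 0; -0.2 0 0.0476 0 0 0 0; -0.2 0 0.0715 0 0 0 0; -0.2 0 0.0953 0 0 0 0; -0.2 0 0.1191 0 0 0 0; -0.2 0 0.143 0 0 0 0; -0.2 0 0.143 0 0 0 0")

```text
time_s: 23.55
tcp_pos: [0.5363, 0.263, 0.0855]
ee_rot: [[-0.034, -0.008, -0.999], [0.999, -0.005, -0.034], [-0.005, -1.0, 0.009]]
wrist_force: [-0.5, 0.2, 0.2]
gripper_width: 0.6
```

```bash
python3 -c "
from plan import *
state()
for n in ('side','top'):
    p,d=capture(n); cv2.imwrite(f'pics/{n}13.png',p[:,:,::-1])
a=cv2.imread('pics/side13.png')[160:260,280:380];b=cv2.imread('pics/top13.png')[190:270,190:290]
cv2.imwrite('pics/c18.png',np.hstack([cv2.resize(a,(400,400),interpolation=cv2.INTER_CUBIC),cv2.copyMakeBorder(cv2.resize(b,(400,320),interpolation=cv2.INTER_CUBIC),0,80,0,0,0)]))
"
```

```text
t 23.55 tcp jig [0.0779 0.2429 0.0735] pinch jig [0.0781 0.243  0.0922] cmd-meas mm [3.5 2.2 4.7] roterr [-0.5 -0.1 -0.3] F [-0.5  0.2  0.2] w 52.2 j [ 42.  27. -13.  -0. -50. -40.]
rot vs R0 [0.5 0.1 0.3]
```

View pics/c18.png

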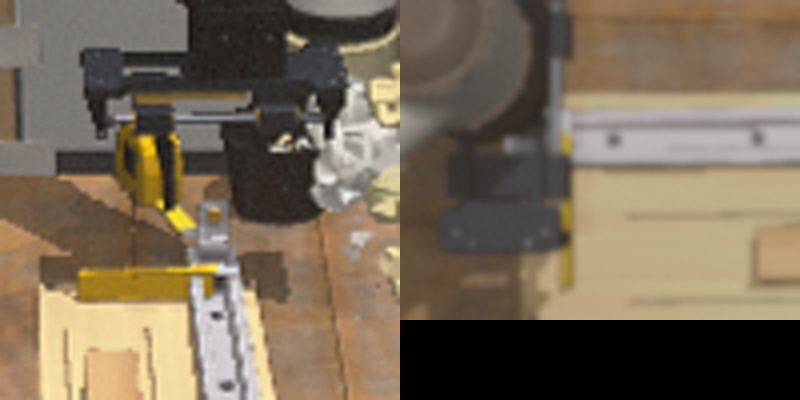

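Fingers are over the ears (side crop fingers near (165,190) and (270,190), ears (213,215)). Measured and commanded positions differ by 4 mm, so I hold a moment and reread.

>>> move_arm(increments="-0.2 0 0 0 0 0 0; -0.2 0 0 0 0 0 0")

```text
time_s: 23.85
tcp_pos: [0.54, 0.2658, 0.0913]
ee_rot: [[-0.035, 0.002, -0.999], [0.999, 0.002, -0.035], [0.002, -1.0, -0.002]]
wrist_force: [-0.7, 0.6, 1.2]
gripper_width: 0.597
```

```bash
python3 -c "
from plan import *
state()
rows([pose(.0815,.245,.097-.02*k/3,0) for k in range(1,4)]+[pose(.0815,.245,.077,0)]*2,-.2)
"
```

```text
t 23.85 tcp jig [0.0817 0.2456 0.0793] pinch jig [0.0817 0.2455 0.098 ] cmd-meas mm [-0.2 -0.6 -1.1] roterr [0.1 0.  0.1] F [-0.7  0.6  1.2] w 51.9 j [ 42.  27. -13.   0. -50. -40.]
rot vs R0 [-0.1 -0.  -0.1]
-0.2 0 0.0066 -0 -0 0 -0; -0.2 0 0.0133 -0 -0 0 -0; -0.2 0 0.02 -0 -0 0 -0; -0.2 0 0.02 -0 -0 0 -0; -0.2 0 0.02 -0 -0 0 -0
```

It was a transient and has settled. I go down the last 20 mm and look again before closing.

>>> move_arm(increments="-0.2 0 0.0066 0 0 0 0; -0.2 0 0.0133 0 0 0 0; -0.2 0 0.02 0 0 0 0; -0.2 0 0.02 0 0 0 0; -0.2 0 0.02 0 0 0 0")

```text
time_s: 24.35
tcp_pos: [0.5392, 0.2651, 0.0694]
ee_rot: [[-0.035, -0.001, -0.999], [0.999, -0.001, -0.035], [-0.001, -1.0, 0.001]]
wrist_force: [0.4, 0.0, -0.2]
gripper_width: 0.597
```

```bash
python3 -c "
from plan import *
state()
p,d=capture('side'); cv2.imwrite('pics/side14.png',p[:,:,::-1])
a=cv2.imread('pics/side14.png')[180:240,300:360]
cv2.imwrite('pics/c19.png',cv2.resize(a,(480,480),interpolation=cv2.INTER_CUBIC))
"
```

```text
t 24.35 tcp jig [0.081  0.2449 0.0574] pinch jig [0.081  0.2449 0.0761] cmd-meas mm [0.5 0.1 0.9] roterr [-0.  0. -0.] F [ 0.4  0.  -0.2] w 51.9 j [ 42.  28. -14.   0. -48. -40.]
rot vs R0 [ 0. -0.  0.]
```

View pics/c19.png

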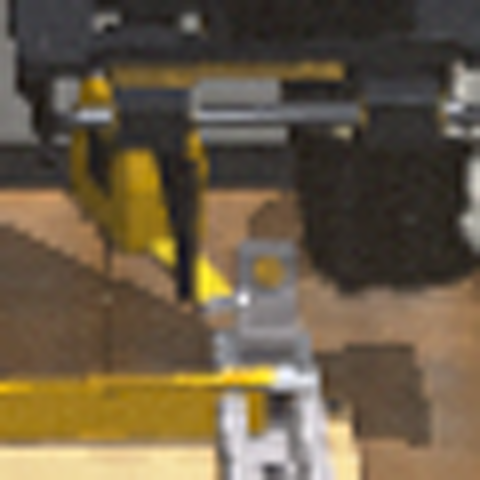

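The left fingertip (185,298) is beside the ears (240–298, 245–330), centred and above the ring. I close.

>>> move_arm(increments="0.2 0 0 0 0 0 0; 1 0 0 0 0 0 0; 1 0 0 0 0 0 0; 1 0 0 0 0 0 0; 1 0 0 0 0 0 0; 1 0 0 0 0 0 0")

```text
time_s: 25.0
tcp_pos: [0.5396, 0.2653, 0.0699]
ee_rot: [[-0.035, 0.001, -0.999], [0.999, 0.0, -0.035], [0.0, -1.0, -0.001]]
wrist_force: [1.0, 0.7, -0.2]
gripper_width: 0.244
```

```bash
python3 -c "
from plan import *
state()
"
```

```text
t 25.0 tcp jig [0.0814 0.2452 0.0579] pinch jig [0.0814 0.2452 0.0766] cmd-meas mm [ 0.1 -0.2  0.3] roterr [0. 0. 0.] F [ 1.   0.7 -0.2] w 21.2 j [ 42.  28. -14.   0. -48. -40.]
rot vs R0 [-0. -0. -0.]
```

>>> move_arm(increments="1 -0.008 0 0 0 0 0; 1 -0.022 0 0 0 0 0; 1 -0.038 0 0 0 0 0; 1 -0.054 0 0 0 0 0; 1 -0.07 0 0 0 0 0; 1 -0.086 0 0 0 0 0; 1 -0.1 0 0 0 0 0; 1 -0.108 0 0 0 0 0")

```text
time_s: 25.8
tcp_pos: [0.5436, 0.1558, 0.0699]
ee_rot: [[-0.034, 0.001, -0.999], [0.999, 0.0, -0.034], [0.0, -1.0, -0.001]]
wrist_force: [3.0, 1.9, -1.8]
gripper_width: 0.245
```

>>> move_arm(increments="1 0 0 0 0 0 0; 1 0 0 0 0 0 0")

```text
time_s: 26.0
tcp_pos: [0.5435, 0.1565, 0.0699]
ee_rot: [[-0.035, 0.0, -0.999], [0.999, -0.001, -0.035], [-0.001, -1.0, -0.0]]
wrist_force: [4.5, -2.6, -1.1]
gripper_width: 0.243
```

```bash
python3 -c "
from plan import *
p,R=load();save(p+R@[-.108,0,0],R)
state()
for n in ('side','top'):
    p,d=capture(n); cv2.imwrite(f'pics/{n}15.png',p[:,:,::-1])
a=cv2.imread('pics/side15.png')[210:310,270:370];b=cv2.imread('pics/top15.png')[205:285,240:340]
cv2.imwrite('pics/c20.png',np.hstack([cv2.resize(a,(400,400),interpolation=cv2.INTER_CUBIC),cv2.copyMakeBorder(cv2.resize(b,(400,320),interpolation=cv2.INTER_CUBIC),0,80,0,0,0)]))
"
```

```text
t 26.0 tcp jig [0.0814 0.1362 0.0579] pinch jig [0.0814 0.1362 0.0766] cmd-meas mm [0.  0.8 0.4] roterr [ 0.  -0.  -0.1] F [ 4.5 -2.6 -1.1] w 21.1 j [ 33.  25. -19.   0. -46. -31.]
rot vs R0 [-0.   0.   0.1]
```

View pics/c20.png

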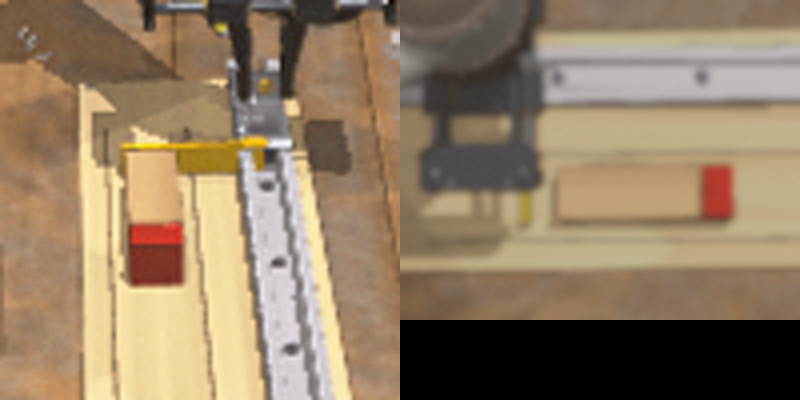

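The plate (top crop column ~531) is still about 20 mm short of the block's plain end (~556). I measure the gap.

```bash
python3 - <<'E'
from plan import *
def Jy(u,v,z): return toJ(onz('top',u,v,.012+z))[1].round(4)
b=cv2.imread('pics/top15.png')
for v in (256,257): print(b[v,266:286].tolist())
m=b[254:259,266:286].astype(float).mean(0)
print((m[:,2]-m[:,0]).round(0))
for u in(272.5,273.5):print('plate',u,Jy(u,256,.027))
for u in(278.5,279):print('block',u,Jy(u,256,.036))
E
```

```text
[[132, 170, 188], [136, 175, 191], [132, 171, 188], [117, 160, 178], [84, 153, 172], [61, 150, 169], [88, 148, 166], [119, 162, 179], [133, 173, 189], [136, 175, 191], [133, 171, 188], [120, 156, 173], [98, 131, 152], [102, 138, 166], [117, 156, 186], [119, 160, 191], [120, 161, 192], [121, 161, 192], [121, 161, 192], [120, 161, 192]]
[[131, 169, 187], [135, 174, 191], [131, 171, 188], [115, 159, 178], [84, 153, 172], [62, 150, 170], [87, 147, 166], [118, 160, 178], [132, 172, 189], [136, 175, 192], [134, 172, 188], [118, 155, 172], [99, 131, 152], [101, 137, 164], [115, 155, 186], [118, 159, 190], [118, 159, 190], [120, 161, 191], [120, 161, 191], [120, 161, 191]]
[ 56.  56.  56.  61.  88. 107.  78.  60.  56.  55.  55.  54.  53.  63.
  69.  71.  71.  70.  70.  71.]
plate 272.5 0.1166
plate 273.5 0.1139
block 278.5 0.0996
block 279 0.0983
```

Both views give a gap of about 20 mm. I slide 16 mm and look again.

>>> move_arm(increments="1 -0.003 0 0 0 0 0; 1 -0.006 0 0 0 0 0; 1 -0.009 0 0 0 0 0; 1 -0.012 0 0 0 0 0; 1 -0.014 0 0 0 0 0; 1 -0.016 0 0 0 0 0; 1 -0.016 0 0 0 0 0; 1 -0.016 0 0 0 0 0")

```text
time_s: 26.9
tcp_pos: [0.5441, 0.1411, 0.0699]
ee_rot: [[-0.035, 0.001, -0.999], [0.999, -0.0, -0.035], [-0.0, -1.0, -0.001]]
wrist_force: [5.1, 1.7, -1.8]
gripper_width: 0.24
```

```bash
cat > gap.py <<'E'
from plan import *
tag=sys.argv[1]
def Jy(n,u,v,z): return toJ(onz(n,u,v,.012+z))[1].round(4)
state()
b,_=capture('top');b=b[:,:,::-1].copy();cv2.imwrite(f'pics/top{tag}.png',b)
a,_=capture('side');a=a[:,:,::-1].copy();cv2.imwrite(f'pics/side{tag}.png',a)
m=b[254:259,266:290].astype(float).mean(0);print(m.round(0).astype(int)[:,0],m.round(0).astype(int)[:,2])
w=np.clip((m[:,2]-m[:,0])-75,0,None);c=266+(w*np.arange(24)).sum()/w.sum();print('plate centre col',c.round(2),'face',Jy('top',c,256,.027)-.002)
# red/pale transition of block
r_=b[248:257,300:335].astype(float).mean(0);sc=r_[:,2]-r_[:,1];print('trans',(np.where(sc>80)[0][[0,-1]]+300),[Jy('top',u,252,.036) for u in np.where(sc>80)[0][[0,-1]]+[299.5,300.5]])
A=a[210:310,270:370];B=b[225:275,250:330]
cv2.imwrite(f'pics/g{tag}.png',np.hstack([cv2.resize(A,(400,400),interpolation=cv2.INTER_CUBIC),cv2.copyMakeBorder(cv2.resize(B,(400,250),interpolation=cv2.INTER_CUBIC),0,150,0,0,0)]))
E
python3 -c "
from plan import *
p,R=load();save(p+R@[-.016,0,0],R)"
python3 gap.py 16
```

```text
t 26.9 tcp jig [0.0815 0.1208 0.0579] pinch jig [0.0814 0.1208 0.0766] cmd-meas mm [0.  0.1 0.3] roterr [ 0.  0. -0.] F [ 5.1  1.7 -1.8] w 20.9 j [ 31.  25. -20.   0. -45. -29.]
rot vs R0 [-0. -0.  0.]
[109 114 105  97 101 118 131 133 121  98  68  49  67  99 115 119 119 120
 120 120 120 120 120 120] [161 167 157 148 153 173 187 188 176 158 159 155 139 162 185 190 190 190
 190 190 190 190 190 190]
plate centre col 276.66 face 0.1033
trans [316 322] [np.float64(-0.0004), np.float64(-0.0193)]
```

View pics/g16.png

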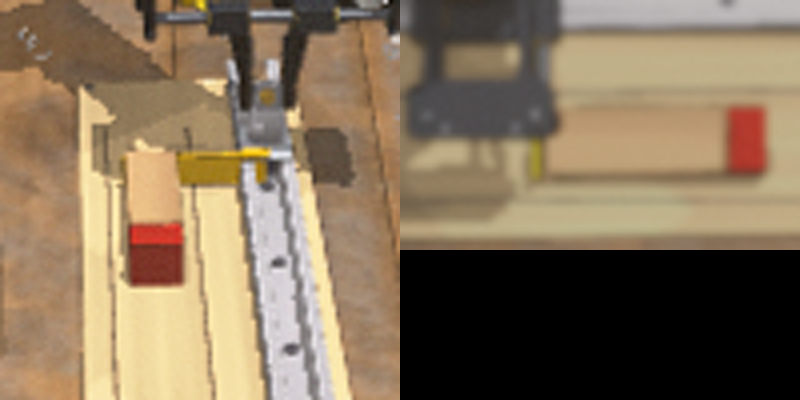

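A gap of about 4 mm remains (plate at top crop column 540, block end ~550). I creep in and watch the y force.

>>> move_arm(increments="1 -0.001 0 0 0 0 0; 1 -0.002 0 0 0 0 0; 1 -0.002 0 0 0 0 0")

```text
time_s: 27.3
tcp_pos: [0.5441, 0.1392, 0.0699]
ee_rot: [[-0.035, 0.001, -0.999], [0.999, 0.0, -0.035], [0.0, -1.0, -0.001]]
wrist_force: [5.5, 1.5, -2.3]
gripper_width: 0.246
```

>>> move_arm(increments="1 -0.0005 0 0 0 0 0; 1 -0.0005 0 0 0 0 0")

```text
time_s: 27.5
tcp_pos: [0.5442, 0.1388, 0.0699]
ee_rot: [[-0.035, 0.001, -0.999], [0.999, 0.0, -0.035], [0.0, -1.0, -0.001]]
wrist_force: [5.4, 1.8, -2.4]
gripper_width: 0.245
```

>>> move_arm(increments="1 -0.0005 0 0 0 0 0; 1 -0.0005 0 0 0 0 0")

```text
time_s: 27.7
tcp_pos: [0.5442, 0.1383, 0.0699]
ee_rot: [[-0.035, 0.001, -0.999], [0.999, 0.0, -0.035], [0.0, -1.0, -0.001]]
wrist_force: [4.3, 1.7, -2.4]
gripper_width: 0.245
```

```bash
python3 -c "
from plan import *
p,R=load();save(p+R@[-.003,0,0],R)"
python3 gap.py 17
```

```text
t 27.7 tcp jig [0.0815 0.1181 0.0579] pinch jig [0.0815 0.1181 0.0766] cmd-meas mm [ 0.  -0.1  0.3] roterr [0. 0. 0.] F [ 4.3  1.7 -2.4] w 21.3 j [ 31.  25. -20.   0. -45. -29.]
rot vs R0 [-0. -0. -0.]
[ 97 111 121 115 100 102 118 131 132 118  91  65  58  91 113 119 120 120
 120 120 121 120 120 120] [148 164 176 168 151 153 173 187 187 172 150 156 158 164 183 190 190 190
 190 190 190 190 190 190]
plate centre col 277.6 face 0.1007
trans [316 322] [np.float64(-0.0004), np.float64(-0.0193)]
```

View pics/g17.png

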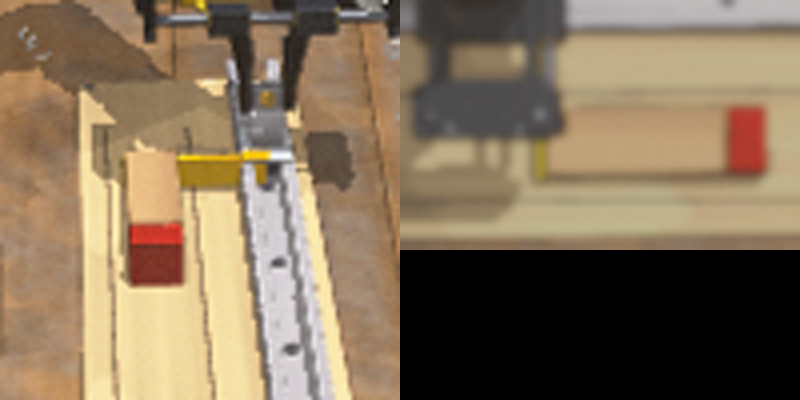

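>>> move_arm(increments="1 -0.0005 0 0 0 0 0; 1 -0.0005 0 0 0 0 0")

```text
time_s: 28.0
tcp_pos: [0.5442, 0.1379, 0.0699]
ee_rot: [[-0.035, 0.001, -0.999], [0.999, 0.0, -0.035], [0.0, -1.0, -0.001]]
wrist_force: [4.5, 1.9, -1.2]
gripper_width: 0.242
```

>>> move_arm(increments="1 -0.0005 0 0 0 0 0; 1 -0.0005 0 0 0 0 0")

```text
time_s: 28.2
tcp_pos: [0.5442, 0.1374, 0.0699]
ee_rot: [[-0.035, 0.001, -0.999], [0.999, 0.0, -0.035], [0.0, -1.0, -0.001]]
wrist_force: [5.5, 2.7, -2.2]
gripper_width: 0.243
```

```bash
python3 -c "
from plan import *
p,R=load();save(p+R@[-.001,0,0],R)"
python3 gap.py 18
```

```text
t 28.2 tcp jig [0.0815 0.1171 0.0579] pinch jig [0.0814 0.1171 0.0766] cmd-meas mm [ 0.  -0.1  0.3] roterr [0. 0. 0.] F [ 5.5  2.7 -2.2] w 21.1 j [ 31.  25. -20.   0. -45. -29.]
rot vs R0 [-0. -0. -0.]
[ 97 109 119 112  99  99 116 131 134 128 111  83  65  91 114 119 119 120
 120 120 120 120 120 120] [148 163 173 165 150 151 171 187 190 183 170 163 159 168 185 190 190 190
 191 190 190 190 190 190]
plate centre col 277.91 face 0.0999
trans [316 322] [np.float64(-0.0004), np.float64(-0.0193)]
```

>>> move_arm(increments="1 -0.0005 0 0 0 0 0; 1 -0.0005 0 0 0 0 0; 1 -0.0005 0 0 0 0 0")

```text
time_s: 28.6
tcp_pos: [0.5442, 0.1369, 0.0699]
ee_rot: [[-0.035, 0.001, -0.999], [0.999, 0.0, -0.035], [0.0, -1.0, -0.001]]
wrist_force: [4.4, 2.2, -2.4]
gripper_width: 0.243
```

>>> move_arm(increments="1 -0.0005 0 0 0 0 0; 1 -0.0005 0 0 0 0 0; 1 -0.0005 0 0 0 0 0")

```text
time_s: 28.9
tcp_pos: [0.5443, 0.1365, 0.0699]
ee_rot: [[-0.035, 0.001, -0.999], [0.999, 0.0, -0.035], [0.0, -1.0, -0.001]]
wrist_force: [3.9, 3.7, -2.4]
gripper_width: 0.245
```

```bash
python3 -c "
from plan import *
p,R=load();save(p+R@[-.001,0,0],R)"
python3 gap.py 19; python3 -c "
import cv2,numpy as np
a=cv2.imread('pics/top17.png').astype(float);
for t in ('16','17','18','19'):
    b=cv2.imread(f'pics/top{t}.png').astype(float)[248:257,310:330].mean(0);print(t,b[:,1].round(0).astype(int))
    s=cv2.imread(f'pics/side{t}.png').astype(float)[258:285,302:314].mean(1);print('  side',s[:,1].round(0).astype(int))
"
```

```text
t 28.9 tcp jig [0.0815 0.1162 0.0579] pinch jig [0.0815 0.1162 0.0766] cmd-meas mm [ 0.  -0.2  0.3] roterr [0.1 0.  0. ] F [ 3.9  3.7 -2.4] w 21.3 j [ 31.  25. -20.   0. -45. -29.]
rot vs R0 [-0.1 -0.  -0. ]
[ 94  97 106 108  99 100 116 131 135 132 117  88  71  91 113 119 119 120
 120 120 120 120 120 120] [143 148 159 161 150 152 171 186 190 187 171 146 141 165 185 190 190 190
 190 191 190 190 190 190]
plate centre col nan face nan
trans [316 322] [np.float64(-0.0004), np.float64(-0.0193)]
16 [158 158 158 154 136 100  67  58  58  58  58  60  85 133 165 175 176 176
 176 176]
  side [186 185 184 185 184 183 179 146  79  54  57  57  57  50  51  52  54  55
  53  54  55  52  57 127 229 221 221]
17 [158 158 158 154 136 100  66  58  58  58  58  60  85 134 165 175 176 176
 176 176]
  side [185 185 184 185 184 183 180 144  79  54  55  56  59  50  52  53  53  55
  52  53  54  53  58 128 229 221 220]
18 [158 158 158 154 136  99  67  58  57  58  58  60  84 134 165 174 176 176
 176 176]
  side [185 186 184 185 184 182 179 146  79  56  57  57  57  51  52  51  54  54
  54  53  54  52  57 130 229 222 221]
19 [158 158 158 154 136 100  67  58  57  58  59  60  85 134 165 174 176 176
 176 176]
  side [185 186 185 185 184 183 179 147  79  54  57  58  57  51  51  54  54  54
  54  54  55  52  57 128 229 222 221]gap.py:8: RuntimeWarning: invalid value encountered in scalar divide
  w=np.clip((m[:,2]-m[:,0])-75,0,None);c=266+(w*np.arange(24)).sum()/w.sum();print('plate centre col',c.round(2),'face',Jy('top',c,256,.027)-.002)
```

View pics/g19.png

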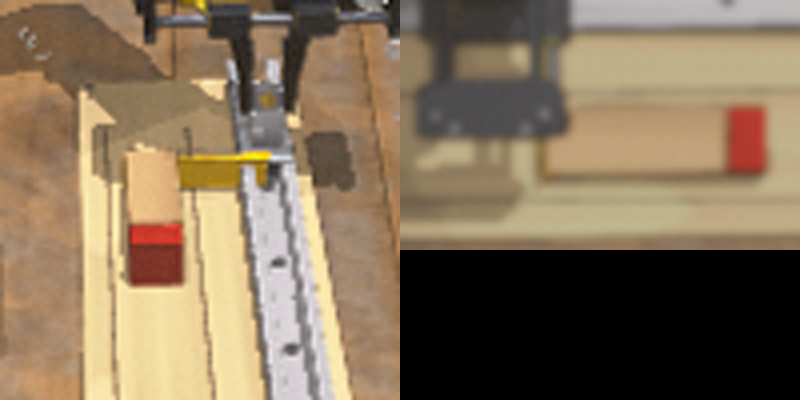

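The y force rose from about 2 N to 3.7 N, and the plate's computed face position (0.099) matches the block end. The block edges have not moved between pictures, so it just touches. I let go and rise.

>>> move_arm(increments="0.3 0 0 0 0 0 0; 0 0 0 0 0 0 0; -0.2 0 0 0 0 0 0; -0.2 0 0 0 0 0 0; -0.2 0 0 0 0 0 0")

```text
time_s: 29.5
tcp_pos: [0.5433, 0.1359, 0.0696]
ee_rot: [[-0.035, -0.001, -0.999], [0.999, -0.001, -0.035], [-0.001, -1.0, 0.001]]
wrist_force: [0.3, 0.0, -0.5]
gripper_width: 0.567
```

>>> move_arm(increments="-0.2 0 -0.01 0 0 0 0; -0.2 0 -0.03 0 0 0 0; -0.2 0 -0.06 0 0 0 0; -0.2 0.02 -0.1 0 0 0 0; -0.2 0.06 -0.14 0 0 0 0; -0.2 0.1 -0.17 0 0 0 0; -0.2 0.14 -0.18 0 0 0 0; -0.2 0.18 -0.18 0 0 0 0")

```text
time_s: 30.3
tcp_pos: [0.5383, 0.3186, 0.2545]
ee_rot: [[-0.036, 0.006, -0.999], [0.999, 0.005, -0.036], [0.004, -1.0, -0.006]]
wrist_force: [0.3, 0.8, 0.1]
gripper_width: 0.603
```

```bash
python3 -c "
from plan import *
p,R=load();save(p+R@[.18,-.18,0],R)"
python3 gap.py 20; python3 -c "
import cv2;import numpy as np
b=cv2.imread('pics/top20.png');a=cv2.imread('pics/side20.png')
cv2.imwrite('pics/c21.png',np.hstack([cv2.resize(a[210:290,290:370],(400,400),interpolation=cv2.INTER_CUBIC),cv2.resize(b[215:275,265:325],(400,400),interpolation=cv2.INTER_CUBIC)]))
cv2.imwrite('pics/c22.png',a)"
```

```text
t 30.3 tcp jig [0.0819 0.2984 0.2425] pinch jig [0.0818 0.2984 0.2612] cmd-meas mm [-0.3 -2.5 -4.2] roterr [0.3 0.  0.3] F [0.3 0.8 0.1] w 52.4 j [ 45.  21.   3.   0. -72. -43.]
rot vs R0 [-0.3 -0.  -0.3]
[137 137 137 137 137 138 137 137 138 134 120  90  72  93 115 121 120 122
 122 121 122 122 122 122] [194 194 194 194 194 194 194 194 194 191 175 150 145 168 188 192 192 192
 192 193 192 192 192 192]
plate centre col nan face nan
trans [316 322] [np.float64(-0.0004), np.float64(-0.0193)]gap.py:8: RuntimeWarning: invalid value encountered in scalar divide
  w=np.clip((m[:,2]-m[:,0])-75,0,None);c=266+(w*np.arange(24)).sum()/w.sum();print('plate centre col',c.round(2),'face',Jy('top',c,256,.027)-.002)
```

View pics/c21.png

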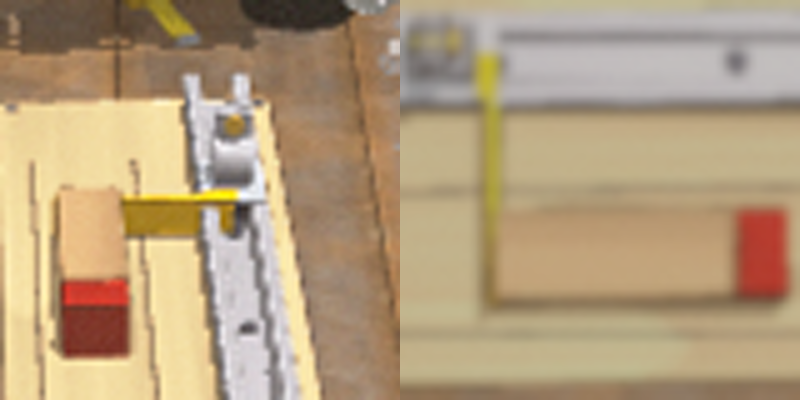

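View pics/c22.png

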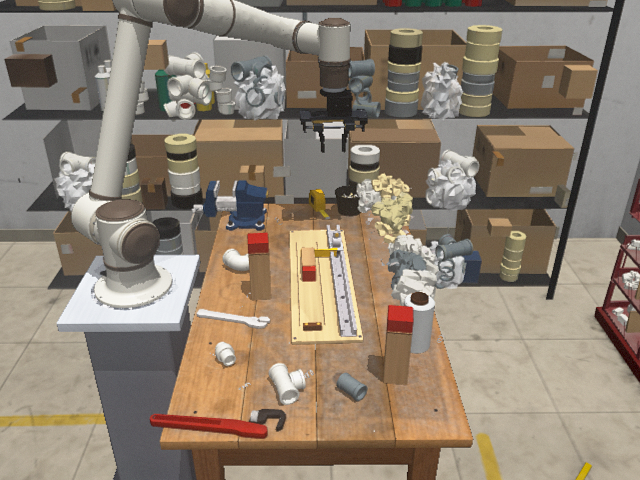

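The top crop shows the yellow plate (490,180 to 490,300) against the block's plain end (497,250), and the bystanders are in place. One last gap check, measured on the free part of the plate.

```bash
python3 - <<'E'
from plan import *
b=cv2.imread('pics/top20.png').astype(float)
m=b[236:244,266:292].mean(0);w=np.clip(m[:,2]-m[:,0]-75,0,None);c=266+(w*np.arange(26)).sum()/w.sum()
print('plate',c,toJ(onz('top',c,239.5,.039)))
e=b[249:256,266:292].mean(0);print(e[:,2].round(),e[:,0].round())
for u in(278.5,279):print(toJ(onz('top',u,252,.048)))
s=sense();print(np.abs(s['joint_velocities']).max(),s['wrist_force'])
E
```

```text
plate 278.4304932735426 [0.03589951 0.10050083 0.027     ]
[194. 194. 194. 194. 194. 194. 194. 194. 194. 190. 176. 158. 155. 171.
 188. 191. 192. 191. 192. 192. 192. 192. 192. 192. 191. 192.] [138. 138. 139. 139. 139. 139. 139. 138. 139. 135. 120.  92.  73.  93.
 115. 120. 120. 120. 120. 120. 120. 120. 120. 120. 120. 120.]
[0.00074383 0.09961472 0.036     ]
[0.00073284 0.09826202 0.036     ]
4.0071941844733665 [-0.00210955  0.41830997 -0.7183922 ]
```

>>> move_arm(increments="-0.2 0 0 0 0 0 0; -0.2 0 0 0 0 0 0; -0.2 0 0 0 0 0 0; -0.2 0 0 0 0 0 0")

```text
time_s: 30.8
tcp_pos: [0.5377, 0.3151, 0.25]
ee_rot: [[-0.034, -0.0, -0.999], [0.999, -0.0, -0.034], [-0.0, -1.0, 0.0]]
wrist_force: [0.6, -0.0, -0.2]
gripper_width: 0.599
```

```bash
python3 -c "
from station import r
print(r.finish_job())"
```

```text
the job is handed in; nothing more can be done
None
```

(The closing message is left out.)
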